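# Find a caster wheel's heavy side by feel and hold it down

### The job

The foam filling of this caster tyre has set all to one side: press the pedal of the wheel stand's brake down until the catch holds it and let go of it; then turn the wheel by hand to feel which side of the tyre is the heavy one, bring that side straight down to the bottom, and finish still gripping the tyre with the wheel at rest there, so that I can chalk it. Leave the loose parts on the bench where they lie.

Things in the scene. Friction and masses are not known exactly. Their poses are not given: they have to be found in the camera images.
- stand: Grey steel wheel stand, bolted to the bench; origin on the bench under the wheel's centre, z up, y along the wheel's level axle, x level across it. Base plate 12 mm thick, x -145 to 175, y -85 to 145 mm. 8 mm axle plates at y -52 and 52 rise to 155 mm above the bench, x -25 to 25; axle ends at y -75 and 75. Only the wheel and the resting brake lever stand higher.
- axle (a point): Centre of the wheel, midway along its fixed axle, 130 mm above the bench; axes as the stand's. Once the brake is off, the nipped-up axle nut gives the wheel an even dry drag of 0.36 N m (3.6 N at the tread): it stays wherever it is left, at any angle, and the heavy side alone cannot pull it round. With the brake on, the shoe holds it fast.
- wheel: Caster wheel, 200 mm across, 45 mm wide: black rubber tyre with flat sides (radius 66 to 92 mm, then a rounded shoulder to the tread at 100) on a grey rim with six screws. Origin at its centre, y along the axle; x and z turn with it. Nothing seen shows the heavy side, and its place bears no relation to these axes or the screws; it never starts within 40 degrees of the bottom.
- tyre_top (a point): Top of the wheel, 230 mm above the bench (fixed point, axes as the stand's); it stands clear to be gripped across the tyre's width or stroked round with a finger. With the heavy side level with the axle, its weight pulls the wheel round with about 0.3 N m (3 N at the tread): turning is that much easier as it goes down, harder as it goes up; nil when it is at the very bottom or top.
- pedal (a point): Middle of the brake pedal's rubber top (52 mm along the stand's x, 36 mm along y, 12 mm thick), 41 mm to -x and 110 mm to +y of the wheel's centre. At rest about 172 mm above the bench; pressed straight down it swings about a shaft 128 mm to +x of the axle and goes 56 mm down to its stop; the catch snaps in at 50 mm. It takes some 5 N at first, 10 N on the way over the catch.
- brake (a joint): Angle of the brake lever: about 0 at rest (a spring holds the shoe on the tyre), 0.33 rad on its rubber stop with the pedal fully down. At about 0.29 the spring catch beside the lever snaps over its pin; let go, the lever comes back to 0.285 and is held there, brake off. Short of the catch it springs back up.
- spacer: Loose brass bearing spacer, a ring 22 mm across and 24 mm high, standing on the bench. Origin under its centre.
- cover: Loose grey nylon brake lever cover, 84 mm long and 22 mm thick, lying along its x. Origin under its centre.
- socket: Loose steel socket, 29 mm across and 38 mm high, upright. Origin under its centre.
- hinge: Loose cream plastic footplate hinge lying open flat, 103 mm along its x, 50 mm wide, 15 mm high at the knuckle. Origin under its centre.
- bearing: Loose sealed ball bearing, 32 mm across and 10 mm high, lying flat on the front of the stand's base plate. Origin under its centre.
- spanner: Loose steel spanner, 170 mm long, lying along its x. Origin under its centre.
- grease: Loose round tin, 64 mm across and 60 mm high, upright. Origin under its centre.

How it is judged:
By the outcome, as a careful person would: the job done as asked, in the order asked, and still so for the second after the job is handed in, while the arm keeps its last pose, push and grip.
It also fails if it takes over 72 s, if anything falls off the work surface, if the arm or the gripper's body presses on something with over 40 N, if the wrist force passes 120 N, or if a joint passes its speed limit or range.

### The arm

A 6-joint arm with a two-finger parallel gripper is mounted at the origin on the work surface. World frame = base frame: x ahead of the robot, y to its left, z up, the work surface at z = 0. Lengths are in m, angles in rad, forces in N, time in s.
With the tool pointing down it reaches from about 0.35 to 0.775 m from the base axis. Payload 5.5 kg.
Tool frame: the origin (TCP) lies at the very end of the fingers, on their centre line; the grasp point (between the pads) lies 19 mm behind it; z points along the fingers, y is the direction in which the jaws open and shut (so a half turn about z gives the same grasp; the last joint's range is limited). The gripper opens to 85 mm and grips with 20 to 120 N. Pads are 22 mm wide; open, the fingers measure 114 mm over their backs; the gripper's body (76 mm by 85 mm) begins 54 mm behind the grasp point. The pads swing forward as they close: fully open they stand 13 mm farther back than shut.
Start: joints at [-1.477, 0.313, 0.046, 1.304, 0, 1.431], TCP at [0.133, -0.559, 0.231] pointing down, gripper open.
Joint ranges: [-2.76, 2.76], [-0.86, 1.69], [-1.03, 1.26], [-2.2, 2.34], [-1.47, 1.5], [-3.14, 3.14]. Speed limits (rad/s): [2.57, 2.57, 3.14, 3.14, 3.14, 3.14].

### API

Orientations are given as a unit quaternion [w, x, y, z].
In Python, from plant import sensors, read_camera, camera_model, hand_in gives the robot as it stands. The module is installed in compiled form; this text tells all that it offers.
- The arm moves only by the shell command python3 -m inch 'ROWS' [FORCE]. ROWS is text: rows parted by semicolons, each of 7 numbers parted by spaces: the shift along the tool's x, y, z in m, then the turn, a rotation vector about the tool's x, y, z in degrees, then the gripper's target within -1 to 1 (shut at 1, half-way at 0, fully open at -1). A call has 1 to 20 rows; each row is the pose to reach, as a shift and turn from the pose measured when the call began, along the tool's axes at that moment; what a row does not reach only later rows make up. A row lasts 1/12 s, in which the tool goes at most 41.7 mm and 7.16 degrees, less where a joint would pass 70% of its speed; a pose out of reach is approached as far as the arm can. A call with a gripper value outside its range is refused whole. The fingers move at their own pace and stop on an object; FORCE is the grip in N (left out, the last holds). Time passes only in rows, so rows that repeat a pose let the fingers close. It gives the time, the measured TCP pose, the force and the opening at its end, in the units of the state.
- sensors.sense(): the state, without advancing time (a new reading comes with each control period).
- read_camera(name): name is "scene" or "top" or "wrist"; returns the picture (480x640x3 uint8, blue, green, red); there is no depth.
- camera_model(name): a dict with "camera_matrix" (3x3 intrinsics, pixels), "extrinsics" (4x4, takes a point from camera to world coordinates); the wrist camera has in their place "T_tool_cam" (4x4, takes a point from camera to tool coordinates, whose origin is the TCP and whose axes are the flange's). Camera axes: x right, y up, looking along -z (the intrinsics and any distortion apply to the point x, -y, -z); pixel columns grow to the right and rows downward; lengths in m; the calibration is good to about 2 mm. A picture is of the moment at which its call begins: read the wrist's pose just before it. camera_model takes no time and is no camera call.
- hand_in(): hands the job in, once; it reports no verdict.
The state is a dict: "clock": time; "joint_pos": joint angles; "dq": joint speeds; "joint_torque": joint torques, N m; "position": TCP position; "eef_rot": TCP orientation; "ft_force": force on the tool from outside, world axes, zero at the start; "ft_torque": the same for the moment, N m; "grip_width": finger opening in m.
Only numpy, scipy, OpenCV 4.12 (cv2) and the standard library are available. Lean on these libraries where they do the work, as an engineer would, in place of code of your own. Each camera call takes 0.05 s, during which the arm holds its last target.

## Working session

There is one attempt and no reset: what is moved stays moved. The work goes in short steps, Python scripts to look and compute and a shell command to move; the robot and the scene stay as the last step left them, time stands still between calls to the robot, and variables do not carry over. Pictures are saved under pics/ and viewed, and the job is handed in when it is done.

```bash
mkdir -p pics; ls; python3 - <<'E'
from plant import sensors, read_camera, camera_model
import cv2, numpy as np
np.set_printoptions(precision=4,suppress=True)
s=sensors.sense(); print(s)
for n in ("scene","top","wrist"):
    cv2.imwrite(f"pics/{n}0.png",read_camera(n)); print(n,camera_model(n))
E
```

```text
pics
{'clock': 0.0, 'joint_pos': array([-1.4766,  0.314 ,  0.045 ,  1.3036, -0.    ,  1.4312]), 'dq': array([-0.0016, -0.0013,  0.0001,  0.0005, -0.0006,  0.0011]), 'joint_torque': array([ -0.0024, -48.0625,  29.8537,   0.0195,  -0.0001,   0.    ]), 'position': array([ 0.1332, -0.5588,  0.2304]), 'eef_rot': array([-0.0009,  0.9932,  0.1166,  0.    ]), 'ft_force': array([0.7583, 0.3282, 1.2957]), 'ft_torque': array([ 0.0471, -0.0047,  0.0156]), 'grip_width': 0.0854357376434292}
scene {'camera_matrix': array([[467.9971,   0.    , 312.2053],
       [  0.    , 467.9971, 242.9692],
       [  0.    ,   0.    ,   1.    ]]), 'extrinsics': array([[ 0.3812, -0.5367,  0.7527,  1.2093],
       [ 0.9245,  0.2173, -0.3133, -0.2316],
       [ 0.0046,  0.8153,  0.579 ,  0.6443],
       [ 0.    ,  0.    ,  0.    ,  1.    ]])}
top {'camera_matrix': array([[588.5954,   0.    , 310.8629],
       [  0.    , 588.5954, 236.6357],
       [  0.    ,   0.    ,   1.    ]]), 'extrinsics': array([[ 0.0103,  0.9872, -0.1591,  0.3988],
       [-0.9998,  0.0124,  0.0125,  0.0198],
       [ 0.0143,  0.159 ,  0.9872,  1.4093],
       [ 0.    ,  0.    ,  0.    ,  1.    ]])}
wrist {'camera_matrix': array([[379.7556,   0.    , 323.3627],
       [  0.    , 379.7556, 237.2437],
       [  0.    ,   0.    ,   1.    ]]), 'T_tool_cam': array([[-0.0001,  0.9545,  0.2983,  0.0759],
       [ 1.    ,  0.0002, -0.0001, -0.0004],
       [-0.0001,  0.2983, -0.9545, -0.1441],
       [ 0.    ,  0.    ,  0.    ,  1.    ]])}
```

View pics/scene0.png

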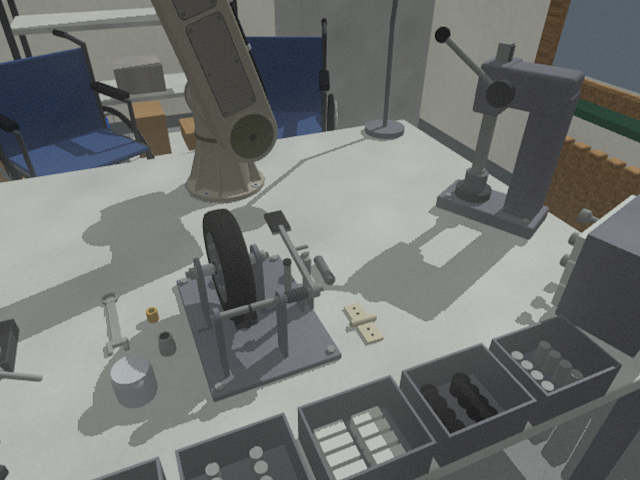

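View pics/top0.png

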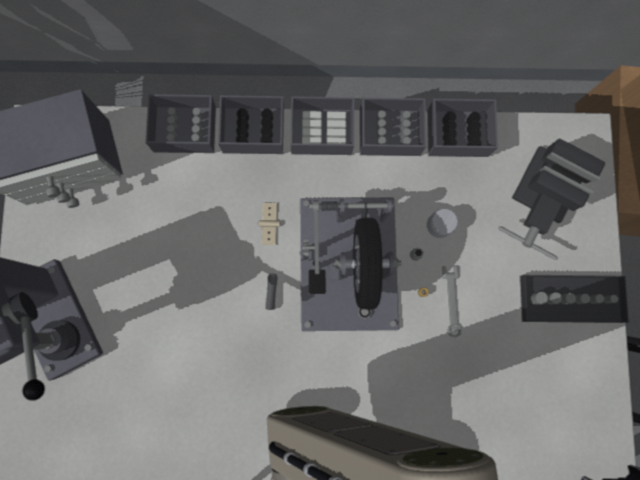

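View pics/wrist0.png

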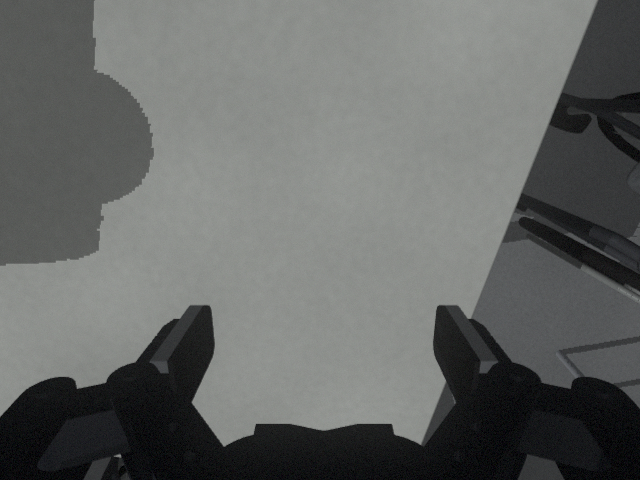

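```bash
python3 - <<'E'
import cv2
im=cv2.imread("pics/top0.png"); c=im[180:345,250:475]; c=cv2.convertScaleAbs(c,alpha=1.8,beta=20)
cv2.imwrite("pics/top0z.png",cv2.resize(c,None,fx=3.5,fy=3.5,interpolation=cv2.INTER_CUBIC))
im=cv2.imread("pics/scene0.png"); c=im[195:405,160:380]; c=cv2.convertScaleAbs(c,alpha=1.6,beta=10)
cv2.imwrite("pics/scene0z.png",cv2.resize(c,None,fx=2.8,fy=2.8,interpolation=cv2.INTER_CUBIC))
E
```

```text
(no output)
```

View pics/top0z.png

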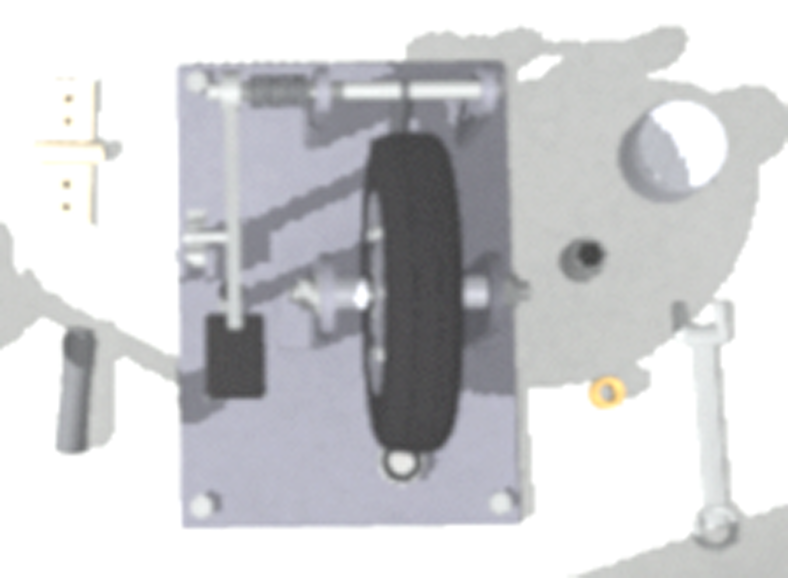

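View pics/scene0z.png

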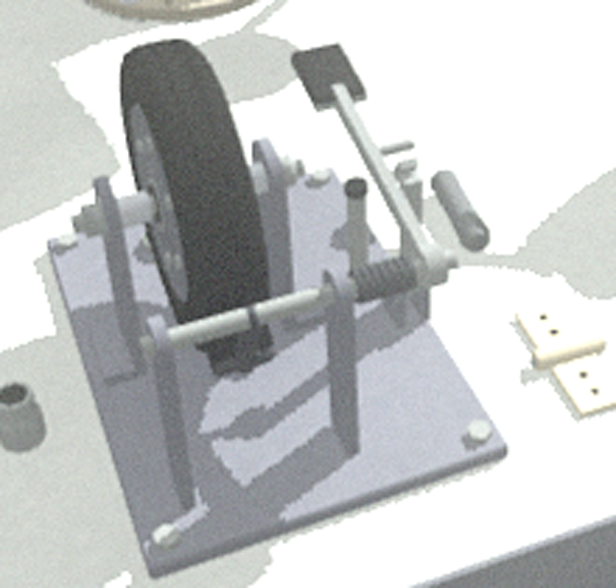

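```bash
cat > h.py <<'E'
import numpy as np, cv2
from scipy.optimize import least_squares
from scipy.spatial.transform import Rotation as R
np.set_printoptions(precision=4,suppress=True)
def proj(P,cm,E=None):
    K=cm["camera_matrix"]; E=cm["extrinsics"] if E is None else E
    P=np.atleast_2d(P); p=(P-E[:3,3])@E[:3,:3]
    return np.c_[K[0,0]*p[:,0]/-p[:,2]+K[0,2], K[1,1]*-p[:,1]/-p[:,2]+K[1,2]]
def tool(s):
    T=np.eye(4); q=s["eef_rot"]; T[:3,:3]=R.from_quat([q[1],q[2],q[3],q[0]]).as_matrix(); T[:3,3]=s["position"]; return T
def ray(px,cm,z,E=None):
    K=cm["camera_matrix"]; E=cm["extrinsics"] if E is None else E
    d=E[:3,:3]@np.array([(px[0]-K[0,2])/K[0,0],-(px[1]-K[1,2])/K[1,1],-1]); return E[:3,3]+d*(z-E[2,3])/d[2]
E
cat > fit.py <<'E'
from h import *
from plant import camera_model
top,sc=camera_model("top"),camera_model("scene")
obs=[("t",(178,66),(175,145,12)),("t",(503,62),(175,-85,12)),("t",(183,526),(-145,145,12)),("t",(519,524),(-145,-85,12)),
("t",(235,356),(-41,110,172)),("t",(302,295),(0,75,130)),("t",(525,291),(0,-75,130)),
("s",(50,241),(-145,-85,12)),("s",(152,572),(175,-85,12)),("s",(507,450),(175,145,12)),("s",(78,222),(0,-75,130)),("s",(296,166),(0,75,130)),("s",(328,75),(-41,110,172))]
def res(p,full=False):
    o=[]
    for c,z,P in obs:
        P=np.array(P)/1000; a=p[2]
        W=np.array([p[0]+np.cos(a)*P[0]-np.sin(a)*P[1],p[1]+np.sin(a)*P[0]+np.cos(a)*P[1],P[2]])
        if c=="t": o.append(proj(W,top)[0]-(np.array(z)/3.5+[250,180]))
        else: o.append(proj(W,sc)[0]-(np.array(z)/2.8+[160,195]))
    return np.ravel(o) if not full else np.array(o)
r=least_squares(res,[0.4,-0.05,0.],loss="soft_l1"); print(r.x, np.degrees(r.x[2])); print(res(r.x,True))
p=r.x;a=p[2]
Rz=np.array([[np.cos(a),-np.sin(a)],[np.sin(a),np.cos(a)]])
print("pedal",p[:2]+Rz@[-.041,.110],"shaft",p[:2]+Rz@[.128,0.110])
E
python3 fit.py
```

```text
[ 0.5469 -0.1185  0.0221] 1.2678605333639497
[[-1.2353 -0.7935]
 [ 0.3368 -0.4395]
 [-1.4627  1.1669]
 [ 0.4329  0.5653]
 [-0.3265 -0.5177]
 [-4.1864 -0.3785]
 [ 0.5218  0.0697]
 [-2.6615 -0.9887]
 [-2.0699  0.12  ]
 [ 1.0046 -0.9911]
 [-2.6587  1.3566]
 [ 1.8742  0.6946]
 [-0.1996 -1.3393]]
pedal [ 0.5035 -0.0094] shaft [ 0.6724 -0.0057]
```

```bash
cat > goal.py <<'E'
import sys
from h import *
from plant import sensors
# usage: goal.py x y z yaw_deg tilt_deg ; tool x=(cos yaw, sin yaw), pointing down, then turned about tool y by tilt
a=[float(v) for v in sys.argv[1:]]
s=sensors.sense(); T=tool(s)
def pose(x,y,z,yaw,tilt=0):
    M=np.eye(4); M[:3,:3]=(R.from_euler('z',yaw,degrees=True)*R.from_euler('x',180,degrees=True)*R.from_euler('y',tilt,degrees=True)).as_matrix(); M[:3,3]=[x,y,z]; return M
D=np.linalg.inv(T)@pose(*a)
print("t",s["clock"],"pos",T[:3,3],"F",s["ft_force"],"M",s["ft_torque"],"w",s["grip_width"])
print("shift",D[:3,3],"rotvec",np.degrees(R.from_matrix(D[:3,:3]).as_rotvec()))
E
python3 goal.py 0.48 -0.03 0.31 1.27
```

```text
t 0.15 pos [ 0.1332 -0.559   0.2306] F [ 0.1601 -0.1445 -0.6334] M [-0.0172  0.0239  0.0014] w 0.08557951248254685
shift [ 0.46   -0.4344 -0.0787] rotvec [-0.0807 -0.0031 12.1233]
```

```bash
python3 -m inch '0 0 -0.04 0 0 0 -1; 0 0 -0.08 0 0 0 -1; 0.46 -0.434 -0.08 0 0 12.1 1; 0.46 -0.434 -0.08 0 0 12.1 1; 0.46 -0.434 -0.08 0 0 12.1 1; 0.46 -0.434 -0.08 0 0 12.1 1; 0.46 -0.434 -0.08 0 0 12.1 1; 0.46 -0.434 -0.08 0 0 12.1 1; 0.46 -0.434 -0.08 0 0 12.1 1; 0.46 -0.434 -0.08 0 0 12.1 1; 0.46 -0.434 -0.08 0 0 12.1 1; 0.46 -0.434 -0.08 0 0 12.1 1; 0.46 -0.434 -0.08 0 0 12.1 1; 0.46 -0.434 -0.08 0 0 12.1 1; 0.46 -0.434 -0.08 0 0 12.1 1; 0.46 -0.434 -0.08 0 0 12.1 1; 0.46 -0.434 -0.08 0 0 12.1 1; 0.46 -0.434 -0.08 0 0 12.1 1; 0.46 -0.434 -0.08 0 0 12.1 1; 0.46 -0.434 -0.08 0 0 12.1 1' 40
python3 goal.py 0.48 -0.03 0.31 1.27
python3 - <<'E'
from plant import *
import cv2,pickle
s=sensors.sense(); im=read_camera("wrist"); cv2.imwrite("pics/w1.png",im); pickle.dump(s,open("pics/w1.pkl","wb"))
E
```

```text
clock: 1.82
position: [0.4798, -0.03, 0.3109]
eef_rot: [-0.001, 1.0, 0.012, -0.001]
ft_force: [-0.6, -0.6, -0.5]
grip_width: 0.0001
t 1.8167 pos [ 0.4798 -0.03    0.3109] F [-0.5855 -0.5607 -0.5152] M [-0.0154  0.0181 -0.0437] w 5.953617525319885e-05
shift [ 0.0002 -0.      0.0009] rotvec [-0.0658  0.0842  0.125 ]
```

View pics/w1.png

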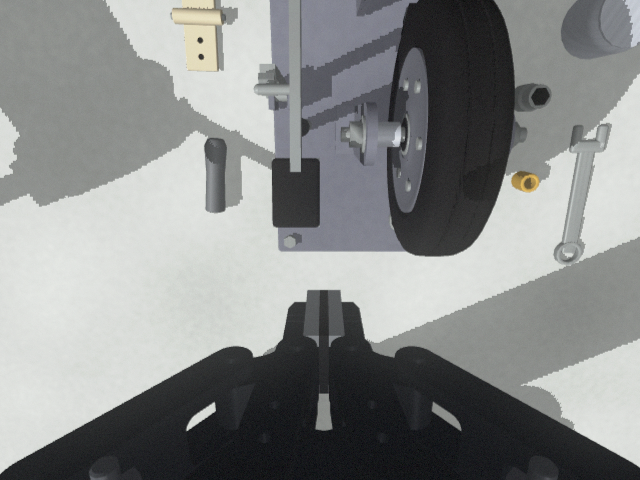

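```bash
python3 - <<'E'
from h import *
from plant import camera_model
import pickle
s=pickle.load(open("pics/w1.pkl","rb")); cm=camera_model("wrist"); E=tool(s)@cm["T_tool_cam"]
for n,px,z in [("pedal",(296,192),.172),("ped TL",(273,159),.172),("ped BR",(320,227),.172),("plateBL",(279,251),.012),("axle+75",(342,132),.13),("rimcentre",(405,134),.13)]: print(n,ray(px,cm,z,E))
p=[.5469,-.1185,.0221]
for P in [(-41,110,172),(-145,145,12),(0,75,130),(0,0,230),(-100,0,130),(-100,-22,130),(-100,22,130)]:
    P=np.array(P)/1000;a=p[2]; W=np.array([p[0]+np.cos(a)*P[0]-np.sin(a)*P[1],p[1]+np.sin(a)*P[0]+np.cos(a)*P[1],P[2]]); print(P,W,proj(W,cm,E))
E
```

```text
pedal [ 0.5021 -0.0084  0.172 ]
ped TL [0.5262 0.0085 0.172 ]
ped BR [ 0.4752 -0.0271  0.172 ]
plateBL [0.3975 0.0235 0.012 ]
axle+75 [ 0.5451 -0.0433  0.13  ]
rimcentre [ 0.5448 -0.0954  0.13  ]
[-0.041  0.11   0.172] [ 0.5035 -0.0094  0.172 ] [[297.3558 190.2588]]
[-0.145  0.145  0.012] [0.3987 0.0233 0.012 ] [[279.1892 250.0864]]
[0.    0.075 0.13 ] [ 0.5452 -0.0435  0.13  ] [[342.2647 131.8282]]
[0.   0.   0.23] [ 0.5469 -0.1185  0.23  ] [[481.1587 138.2046]]
[-0.1   0.    0.13] [ 0.4469 -0.1207  0.13  ] [[423.3924 246.8119]]
[-0.1   -0.022  0.13 ] [ 0.4474 -0.1427  0.13  ] [[447.7455 246.8693]]
[-0.1    0.022  0.13 ] [ 0.4464 -0.0987  0.13  ] [[399.0408 246.7546]]
```

```bash
python3 goal.py 0.503 -0.009 0.18 1.2; python3 -m inch '0.024 -0.02 0.04 0 0 0 1; 0.024 -0.02 0.08 0 0 0 1; 0.024 -0.02 0.12 0 0 0 1;0.024 -0.02 0.13 0 0 0 1;0.024 -0.02 0.13 0 0 0 1'; python3 goal.py 0.503 -0.009 0.117 1.2
```

```text
t 1.8667 pos [ 0.4796 -0.0307  0.311 ] F [ 0.0325 -0.3399  0.1436] M [-0.0072  0.041  -0.0092] w -2.7568740806415436e-05
shift [ 0.0241 -0.0211  0.131 ] rotvec [-0.0665  0.0697  0.0949]
clock: 2.28
position: [0.4996, -0.0113, 0.177]
eef_rot: [-0.001, 1.0, 0.01, -0.004]
ft_force: [-0.1, 0.5, -0.6]
grip_width: -0.0003
t 2.2833 pos [ 0.4996 -0.0113  0.177 ] F [-0.1162  0.5193 -0.559 ] M [ 0.0208  0.0113 -0.0255] w -0.0002639975552647739
shift [ 0.004 -0.002  0.06 ] rotvec [-0.1386  0.4992 -0.07  ]
```

Now press gently, in stages.

```bash
python3 -m inch '0.004 -0.002 0.005 0 0.4 0 1; 0.004 -0.002 0.012 0 0.4 0 1; 0.004 -0.002 0.02 0 0.4 0 1; 0.004 -0.002 0.028 0 0.4 0 1; 0.004 -0.002 0.035 0 0.4 0 1;0.004 -0.002 0.04 0 0.4 0 1'; python3 goal.py 0.503 -0.009 0.117 1.2
```

```text
clock: 2.78
position: [0.5029, -0.0103, 0.1395]
eef_rot: [-0.0, 1.0, 0.009, -0.0]
ft_force: [-6.5, -1.8, 9.0]
grip_width: 0.0002
t 2.7833 pos [ 0.5029 -0.0103  0.1395] F [-6.4775 -1.7621  9.0152] M [-0.3454  1.4432 -0.0135] w 0.00018241566608254216
shift [ 0.0001 -0.0013  0.0225] rotvec [-0.0192  0.023  -0.148 ]
```

```bash
python3 - <<'E'
from plant import *
import cv2
im=read_camera("scene")[195:405,160:380]; cv2.imwrite("pics/s1.png",cv2.resize(im,None,fx=2.8,fy=2.8))
E
```

```text
(no output)
```

View pics/s1.png

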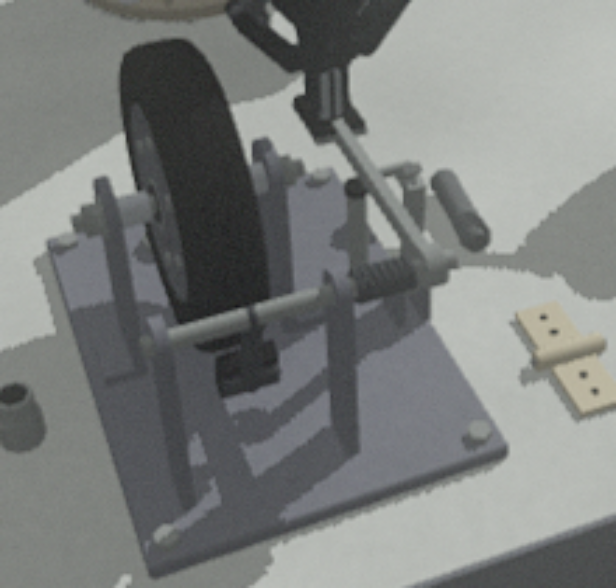

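```bash
python3 -m inch '0 0 0.005 0 0 0 1; 0 0 0.010 0 0 0 1; 0 0 0.015 0 0 0 1; 0 0 0.019 0 0 0 1;0 0 0.022 0 0 0 1;0 0 0.024 0 0 0 1; 0 0 0.024 0 0 0 1'; python3 goal.py 0.503 -0.009 0.117 1.2
```

```text
clock: 3.42
position: [0.5041, -0.0104, 0.1171]
eef_rot: [-0.001, 1.0, 0.009, 0.002]
ft_force: [-4.4, 2.0, 10.1]
grip_width: -0.0001
t 3.4167 pos [ 0.5041 -0.0104  0.1171] F [-4.436   2.0151 10.1202] M [0.5856 0.7466 0.023 ] w -0.00012673887697736396
shift [-0.0011 -0.0015  0.0001] rotvec [-0.0595 -0.1801 -0.1721]
```

```bash
python3 -m inch '0 0 0.002 0 0 0 1; 0 0 0.003 0 0 0 1; 0 0 0.004 0 0 0 1;0 0 0.004 0 0 0 1'; python3 goal.py 0.503 -0.009 0.2 1.2
python3 - <<'E'
from plant import *
import cv2
im=read_camera("scene")[195:405,160:380]; cv2.imwrite("pics/s2.png",cv2.resize(im,None,fx=2.8,fy=2.8))
E
```

```text
clock: 3.75
position: [0.5042, -0.0104, 0.1166]
eef_rot: [-0.001, 1.0, 0.009, 0.003]
ft_force: [-9.4, 2.3, 18.5]
grip_width: 0.0002
t 3.75 pos [ 0.5042 -0.0104  0.1166] F [-9.404   2.3499 18.4896] M [0.6412 1.7463 0.0594] w 0.0001691799074034576
shift [-0.0007 -0.0016 -0.0834] rotvec [-0.0867 -0.3252 -0.1935]
```

View pics/s2.png

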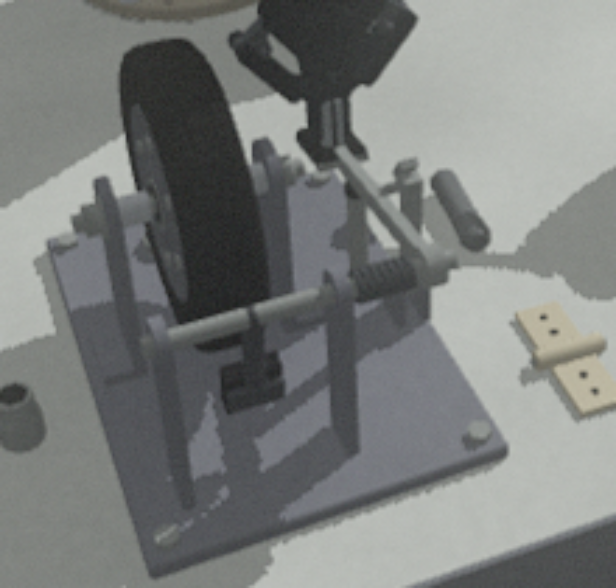

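```bash
python3 -m inch '0 0 -0.02 0 0 0 1; 0 0 -0.06 0 0 0 1; 0 0 -0.1 0 0 0 1; 0 0 -0.14 0 0 0 1;-0.03 0 -0.18 0 0 0 0;-0.03 0 -0.18 0 0 0 -0.5' 
python3 - <<'E'
from plant import *
import cv2
im=read_camera("scene")[195:405,160:380]; cv2.imwrite("pics/s3.png",cv2.resize(im,None,fx=2.8,fy=2.8))
E
```

```text
clock: 4.3
position: [0.4739, -0.012, 0.3042]
eef_rot: [0.0, 1.0, 0.008, 0.008]
ft_force: [0.4, 0.2, 0.6]
grip_width: 0.0234
```

View pics/s3.png

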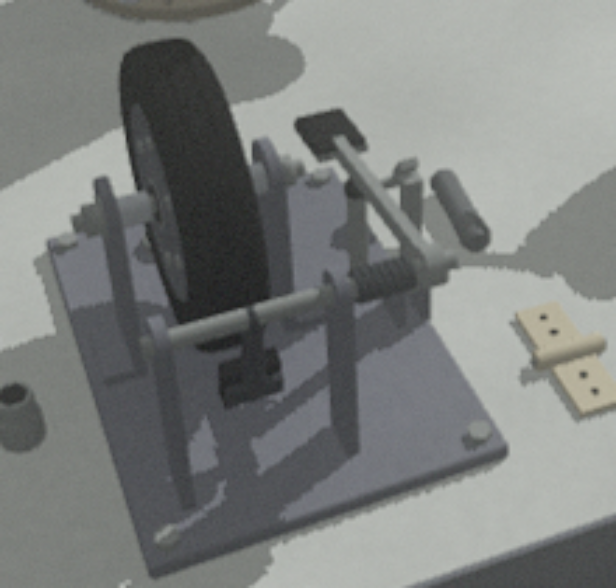

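```bash
cat > arc.py <<'E'
# arc.py alpha_deg rho [off_y]: shift+turn to the pose at tilt alpha, TCP at radius rho about axle
import sys,json
from h import *
from plant import sensors
C=np.array([.5465,-.118,.130]); YAW=1.2
a,rho=float(sys.argv[1]),float(sys.argv[2])
s=sensors.sense(); T=tool(s)
Rd=(R.from_euler('z',YAW,degrees=True)*R.from_euler('x',180,degrees=True)*R.from_euler('y',a,degrees=True)).as_matrix()
M=np.eye(4); M[:3,:3]=Rd; M[:3,3]=C-rho*Rd[:,2]
D=np.linalg.inv(T)@M
print("shift",D[:3,3],"rotvec",np.degrees(R.from_matrix(D[:3,:3]).as_rotvec()))
E
cat > log.py <<'E'
import sys,json
from h import *
from plant import sensors
C=np.array([.5465,-.118,.130]); YAW=1.2
s=sensors.sense(); T=tool(s); z=T[:3,2]; a=np.radians(YAW)
B=np.array([[np.cos(a),np.sin(a),0],[-np.sin(a),np.cos(a),0],[0,0,1]])
d=B@(T[:3,3]-C); zz=B@z
al=np.degrees(np.arctan2(zz[0],-zz[2])); pa=np.degrees(np.arctan2(-d[0],d[2])); rho=np.hypot(d[0],d[2])
F=s["ft_force"];M=s["ft_torque"]
Hs=0.2
n=np.array([-np.sin(a),np.cos(a),0])
tau=n@(M+np.cross(T[:3,3]-Hs*z-C,F)); tau2=n@np.cross(T[:3,3]-0.019*z-C,F)
print("t %.2f tilt %.1f pos-ang %.1f rho %.4f dy %.4f w %.4f F %s M %s tau %.3f tauF %.3f"%(s["clock"],al,pa,rho,d[1],s["grip_width"],F,M,tau,tau2))
rec={k:np.asarray(v).tolist() for k,v in s.items()}; rec["tag"]=sys.argv[1] if len(sys.argv)>1 else ""
open("log.jsonl","a").write(json.dumps(rec)+"\n")
E
python3 log.py air; python3 arc.py 0 0.15
```

```text
t 4.35 tilt 0.9 pos-ang 22.1 rho 0.1868 dy 0.1075 w 0.0308 F [-0.1516 -0.2612 -0.1102] M [-0.0044  0.0396  0.0364] tau -0.027 tauF -0.038
shift [0.0705 0.1072 0.0242] rotvec [ 0.0503 -0.9062 -0.2411]
```

```bash
python3 -m inch '0.02 0.03 0 0 0 0 -1;0.05 0.07 0 0 0 0 -1;0.07 0.107 0 0 -0.9 -0.2 -1;0.07 0.107 0.01 0 -0.9 -0.2 -1;0.07 0.107 0.024 0 -0.9 -0.2 -1;0.07 0.107 0.024 0 -0.9 -0.2 -1;0.07 0.107 0.024 0 -0.9 -0.2 -1'; python3 log.py air; python3 arc.py 50 0.15;  python3 arc.py -50 0.15
python3 - <<'E'
from plant import *
import cv2
cv2.imwrite("pics/w2.png",read_camera("wrist"))
E
```

```text
clock: 4.93
position: [0.5453, -0.1179, 0.2788]
eef_rot: [-0.0, 1.0, 0.01, -0.001]
ft_force: [0.1, -0.1, 0.8]
grip_width: 0.0857
t 4.93 tilt -0.1 pos-ang 0.5 rho 0.1488 dy 0.0001 w 0.0857 F [ 0.0699 -0.0677  0.8376] M [0.019  0.0377 0.0294] tau 0.062 tauF 0.012
shift [-0.1135  0.0003  0.0527] rotvec [ 0.0219 50.1435 -0.0917]
shift [ 0.1163 -0.      0.0521] rotvec [ -0.0561 -49.8564  -0.0757]
```

View pics/w2.png

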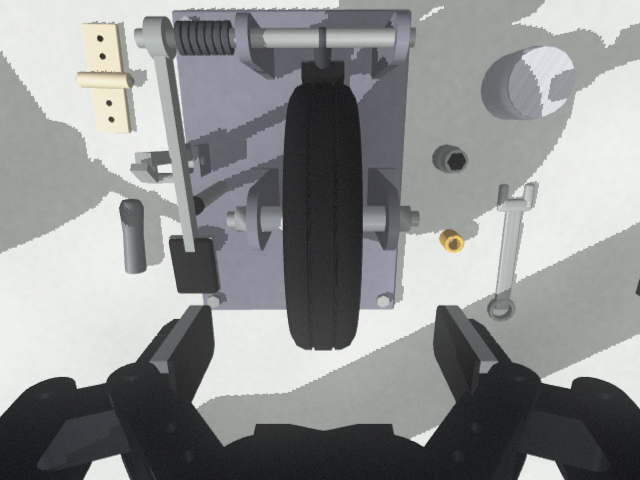

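```bash
python3 -m inch '0.013 0 0.0006 0 -5 0 -1;0.026 0 0.0023 0 -10 0 -1;0.039 0 0.005 0 -15 0 -1;0.0513 0 0.009 0 -20 0 -1;0.063 0 0.014 0 -25 0 -1;0.075 0 0.0201 0 -30 0 -1;0.086 0 0.027 0 -35 0 -1;0.0964 0 0.0351 0 -40 0 -1;0.106 0 0.044 0 -45 0 -1;0.115 0 0.0536 0 -50 0 -1;0.115 0 0.0536 0 -50 0 -1'; python3 log.py air; python3 arc.py -65 0.15; python3 -c "
from plant import sensors;print(sensors.sense()['joint_pos'])"
```

```text
clock: 5.9
position: [0.5925, -0.1163, 0.1397]
eef_rot: [0.013, 0.926, 0.015, -0.377]
ft_force: [-0.2, -0.2, -0.5]
grip_width: 0.0851
t 5.90 tilt -44.3 pos-ang -78.1 rho 0.0470 dy 0.0008 w 0.0851 F [-0.1936 -0.1932 -0.5404] M [-0.0042 -0.5951 -0.0118] tau -0.525 tauF 0.027
shift [ 0.0269  0.003  -0.1012] rotvec [  1.2264 -20.6925  -0.114 ]
[-0.22985482  1.25067715  1.26300047  2.33660369 -0.1951755   2.95767288]
```

```bash
python3 arc.py -35 0.07;python3 arc.py -20 0.09;python3 arc.py 0 0.09; python3 - <<'E'
from plant import *
import cv2
cv2.imwrite("pics/s4.png",cv2.resize(read_camera("scene")[125:405,130:410],None,fx=2.1,fy=2.1))
E
python3 log.py air
```

```text
shift [-0.0375  0.0013 -0.03  ] rotvec [1.2088 9.3064 0.2064]
shift [-0.0632  0.0016 -0.0429] rotvec [ 1.1791 24.3058  0.3647]
shift [-0.089   0.0011 -0.0253] rotvec [ 1.1173 44.305   0.5739]
t 5.95 tilt -44.7 pos-ang -84.0 rho 0.0454 dy 0.0004 w 0.0853 F [ 0.3184  0.0971 -3.52  ] M [ 0.0529 -0.7203  0.0129] tau -0.020 tauF 0.212
```

View pics/s4.png

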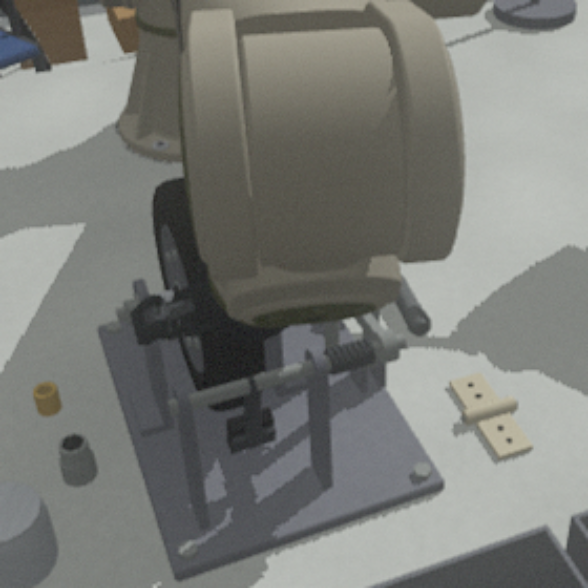

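```bash
python3 -m inch '-0.019 0.001 -0.015 0.6 5 0 -1;-0.037 0.001 -0.03 1.2 9 0 -1;-0.05 0.0015 -0.036 1.2 16 0.3 -1;-0.063 0.0016 -0.042 1.2 24 0.4 -1;-0.063 0.0016 -0.043 1.2 24 0.4 -1'; python3 log.py air; python3 arc.py -10 0.1;python3 arc.py 0 0.1; python3 -c "
from plant import sensors;print(sensors.sense()['joint_pos'])"
```

```text
clock: 6.37
position: [0.5741, -0.1169, 0.2171]
eef_rot: [0.002, 0.985, 0.01, -0.174]
ft_force: [0.1, 0.2, 1.3]
grip_width: 0.0852
t 6.37 tilt -20.1 pos-ang -17.6 rho 0.0914 dy 0.0005 w 0.0852 F [0.1306 0.1932 1.271 ] M [ 0.0466 -0.2333 -0.0534] tau -0.319 tauF -0.029
shift [-0.0135  0.0005 -0.0072] rotvec [ 0.0142 10.0589 -0.0767]
shift [-0.0303  0.0005 -0.0026] rotvec [ 0.0209 20.0589 -0.0755]
[-0.2846535   0.65315054  0.48629904  1.73899392 -0.10349911  2.8548445 ]
```

```bash
python3 -m inch '-0.007 0 -0.004 0 5 0 -1;-0.0135 0.0005 -0.0072 0 10 0 -1;-0.022 0.0005 -0.02 0 15 0 -1;-0.03 0.0005 -0.04 0 20 0 -1;-0.03 0.0005 -0.052 0 20 0 -1;-0.03 0.0005 -0.052 0 20 0 -1'; python3 log.py air; python3 arc.py 10 0.15;python3 arc.py 20 0.15;python3 arc.py 30 0.15;  python3 -c "
from plant import sensors;print(sensors.sense()['joint_pos'])"
```

```text
clock: 6.87
position: [0.5638, -0.1174, 0.2829]
eef_rot: [0.002, 1.0, 0.01, 0.005]
ft_force: [0.3, -0.3, -0.4]
grip_width: 0.0856
t 6.87 tilt 0.5 pos-ang -6.5 rho 0.1538 dy 0.0003 w 0.0856 F [ 0.277  -0.2672 -0.3773] M [-0.0372 -0.0502 -0.009 ] tau 0.052 tauF 0.053
shift [-0.0434  0.0003  0.0047] rotvec [ 0.2485  9.472  -0.034 ]
shift [-0.0687  0.0003  0.0113] rotvec [ 0.2515 19.472  -0.0123]
shift [-0.0925  0.0003  0.0221] rotvec [ 0.2531 29.472   0.0097]
[-3.44237876e-01  2.98853504e-01  1.51369401e-01  1.41318212e+00
 -6.97004899e-04  2.77737575e+00]
```

```bash
python3 -m inch '-0.02 0 0.002 0 5 0 -1;-0.043 0 0.0047 0 9.5 0 -1;-0.056 0 0.008 0 14.5 0 -1;-0.0687 0 0.0113 0 19.5 0 -1;-0.08 0 0.016 0 24.5 0 -1;-0.0925 0 0.0221 0 29.5 0 -1;-0.0925 0 0.0221 0 29.5 0 -1'; python3 log.py air; python3 arc.py 50 0.15;  python3 -c "
from plant import sensors;print(sensors.sense()['joint_pos'])"
```

```text
clock: 7.45
position: [0.4629, -0.1145, 0.2515]
eef_rot: [-0.004, 0.967, 0.009, 0.255]
ft_force: [-1.2, 1.8, -2.1]
grip_width: 0.0851
t 7.45 tilt 29.5 pos-ang 34.5 rho 0.1474 dy 0.0052 w 0.0851 F [-1.1536  1.787  -2.0581] M [0.0628 0.6024 0.0239] tau -0.103 tauF -0.345
shift [-0.0397  0.0054  0.0063] rotvec [-0.0639 20.4733 -0.2137]
[-0.59890347 -0.26206924 -0.62566976  0.77617624  0.29184065  2.58906005]
```

```bash
python3 arc.py 35 0.12; python3 arc.py 35 0.064
```

```text
shift [0.0013 0.0052 0.0274] rotvec [-0.0908  5.4733 -0.2026]
shift [0.0067 0.0053 0.0831] rotvec [-0.0908  5.4733 -0.2026]
```

```bash
python3 -m inch '0.0013 0.003 0.01 0 3 0 -1;0.0013 0.0052 0.0274 0 5.5 -0.2 -1;0.0013 0.0052 0.0274 0 5.5 -0.2 -1;0.0013 0.0052 0.0274 0 5.5 -0.2 -1;0.0013 0.0052 0.0274 0 5.5 -0.2 -1'; python3 log.py airstat;python3 -m inch '0.001 0.00 0.02 0 0 0 -1;0.003 0.00 0.04 0 0 0 -1;0.0045 0.00 0.055 0 0 0 -1;0.0045 0.00 0.056 0 0 0 -1;0.0045 0.00 0.056 0 0 0 -1'; python3 log.py airstat; python3 arc.py 35 0.064;  python3 -c "
from plant import sensors;print(sensors.sense()['joint_pos'])"
python3 - <<'E'
from plant import *
import cv2
cv2.imwrite("pics/s5.png",cv2.resize(read_camera("scene")[125:405,130:410],None,fx=2.1,fy=2.1))
E
```

```text
clock: 7.87
position: [0.4785, -0.1198, 0.2297]
eef_rot: [-0.004, 0.954, 0.01, 0.301]
ft_force: [0.5, 0.1, 1.4]
grip_width: 0.0851
t 7.87 tilt 35.0 pos-ang 34.3 rho 0.1207 dy -0.0003 w 0.0851 F [0.4854 0.0937 1.4083] M [-0.0162  0.4778 -0.0019] tau 0.864 tauF 0.167
clock: 8.28
position: [0.5151, -0.1188, 0.1869]
eef_rot: [-0.004, 0.954, 0.011, 0.301]
ft_force: [0.4, -0.1, -0.2]
grip_width: 0.0855
t 8.28 tilt 35.0 pos-ang 28.9 rho 0.0650 dy -0.0002 w 0.0855 F [ 0.3883 -0.1386 -0.2311] M [-0.0193  0.5093  0.0061] tau 0.561 tauF 0.018
shift [-0.0069 -0.0002  0.0007] rotvec [-0.1169  0.0049  0.0959]
[-0.56584355 -0.1580549  -0.77318781  0.4288888   0.32492842  2.64082761]
```

View pics/s5.png

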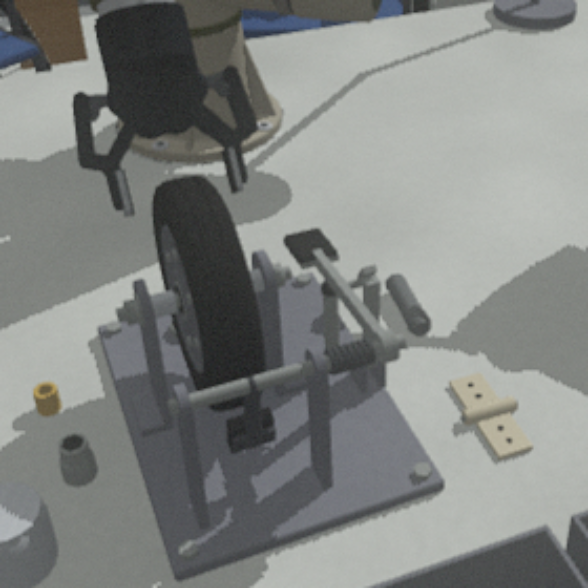

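```bash
python3 -m inch '-0.007 0 0.001 0 0 0 -1;-0.007 0 0.001 0 0 0 -1;-0.007 0 0.001 0 0 0 1;-0.007 0 0.001 0 0 0 1;-0.007 0 0.001 0 0 0 1;-0.007 0 0.001 0 0 0 1;-0.007 0 0.001 0 0 0 1;-0.007 0 0.001 0 0 0 1' 30; python3 log.py grip; python3 arc.py 35 0.064; python3 arc.py 30 0.064; python3 arc.py 25 0.064
python3 - <<'E'
from plant import *
import cv2
cv2.imwrite("pics/s6.png",cv2.resize(read_camera("scene")[125:405,130:410],None,fx=2.1,fy=2.1))
cv2.imwrite("pics/w6.png",read_camera("wrist"))
E
```

```text
clock: 9.0
position: [0.5098, -0.1181, 0.1833]
eef_rot: [-0.005, 0.953, 0.011, 0.302]
ft_force: [-4.7, 4.9, 6.1]
grip_width: 0.0447
t 9.00 tilt 35.1 pos-ang 34.5 rho 0.0647 dy 0.0007 w 0.0447 F [-4.6986  4.8609  6.0862] M [0.6826 0.6144 0.3564] tau 0.526 tauF -0.027
shift [-0.0005  0.0007  0.0007] rotvec [-0.2076 -0.1122  0.1137]
shift [0.005  0.0007 0.0009] rotvec [-0.2026 -5.1122  0.1227]
shift [0.0106 0.0007 0.0017] rotvec [ -0.1972 -10.1121   0.1315]
```

View pics/s6.png

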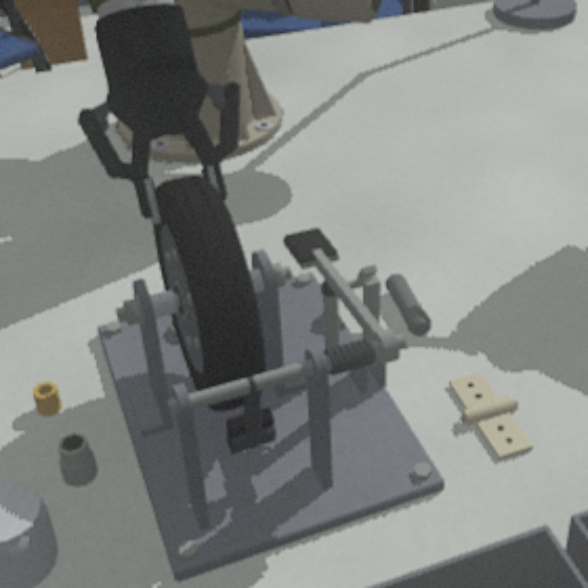

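View pics/w6.png

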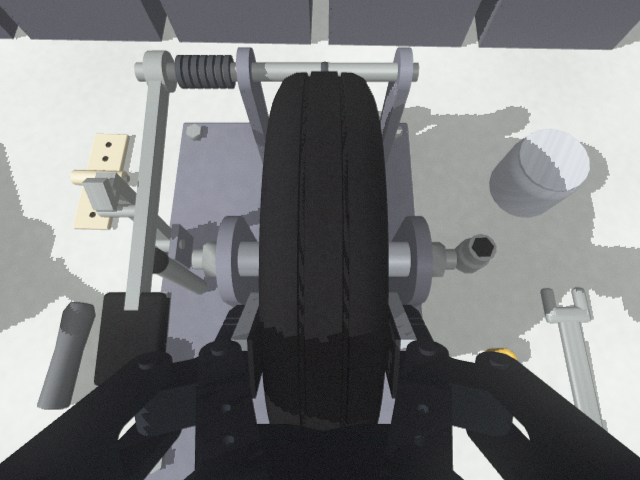

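```bash
for i in 1; do
python3 -m inch '0.0034 0 0 0 -3 0 1' >/dev/null; python3 log.py m1
python3 -m inch '0.0034 0 0 0 -3 0 1' >/dev/null; python3 log.py m1
python3 -m inch '0.0034 0 0 0 -3 0 1' >/dev/null; python3 log.py m1
python3 -m inch '0.0034 0 0 0 -3 0 1' >/dev/null; python3 log.py m1
python3 -m inch '0.0034 0 0 0 -3 0 1' >/dev/null; python3 log.py m1
python3 -m inch '0.0034 0 0 0 -3 0 1' >/dev/null; python3 log.py m1
done; python3 arc.py 20 0.064
```

```text
t 9.18 tilt 32.1 pos-ang 33.1 rho 0.0648 dy 0.0008 w 0.0440 F [ 19.8299  -5.3237 -25.8583] M [-0.8598 -0.2548 -0.5608] tau 0.515 tauF 0.213
t 9.27 tilt 29.0 pos-ang 30.2 rho 0.0647 dy 0.0008 w 0.0443 F [ 13.9083  -1.8009 -14.6971] M [-0.1559 -0.8708 -0.0817] tau 0.429 tauF 0.391
t 9.35 tilt 25.9 pos-ang 27.1 rho 0.0646 dy 0.0008 w 0.0445 F [ 5.5949 -0.8971 -8.486 ] M [-0.057  -0.2002 -0.081 ] tau 0.133 tauF 0.096
t 9.43 tilt 22.8 pos-ang 24.0 rho 0.0646 dy 0.0008 w 0.0445 F [ 4.2944 -1.2538 -6.2602] M [-0.0531  0.0108 -0.0731] tau 0.401 tauF 0.116
t 9.52 tilt 19.7 pos-ang 20.8 rho 0.0645 dy 0.0008 w 0.0444 F [ 2.6341 -1.6627 -5.4462] M [-0.0367  0.0798 -0.1028] tau 0.235 tauF 0.044
t 9.60 tilt 16.5 pos-ang 17.6 rho 0.0645 dy 0.0008 w 0.0448 F [ 1.297  -1.5533 -4.7962] M [-0.0236  0.0445 -0.1093] tau -0.002 tauF -0.019
shift [-0.0026  0.0008  0.0006] rotvec [-0.0902  3.4665  0.0708]
```

```bash

python3 -m inch '0.0022 0 0 0 -2 0 1' >/dev/null; python3 log.py m1
python3 -m inch '0.0022 0 0 0 -2 0 1' >/dev/null; python3 log.py m1
python3 -m inch '0.0022 0 0 0 -2 0 1' >/dev/null; python3 log.py m1
python3 -m inch '0.0022 0 0 0 -2 0 1' >/dev/null; python3 log.py m1
python3 -m inch '0.0022 0 0 0 -2 0 1' >/dev/null; python3 log.py m1
python3 -m inch '0.0022 0 0 0 -2 0 1' >/dev/null; python3 log.py m1
python3 -m inch '0.0022 0 0 0 -2 0 1' >/dev/null; python3 log.py m1
python3 -m inch '0.0022 0 0 0 -2 0 1' >/dev/null; python3 log.py m1
python3 -m inch '0.0022 0 0 0 -2 0 1' >/dev/null; python3 log.py m1
python3 -m inch '0.0022 0 0 0 -2 0 1' >/dev/null; python3 log.py m1
python3 -m inch '0.0022 0 0 0 -2 0 1' >/dev/null; python3 log.py m1
python3 -m inch '0.0022 0 0 0 -2 0 1' >/dev/null; python3 log.py m1
 python3 arc.py -15 0.064;python3 -c "
from plant import sensors;print(sensors.sense()['joint_pos'])"
```

```text
t 9.68 tilt 14.4 pos-ang 15.4 rho 0.0644 dy 0.0008 w 0.0441 F [-1.1355  0.1587  0.4838] M [ 0.0121  0.3574 -0.1096] tau 0.100 tauF -0.081
t 9.77 tilt 12.2 pos-ang 13.3 rho 0.0644 dy 0.0008 w 0.0440 F [-0.496  -0.4532 -0.2138] M [ 0.0881  0.3001 -0.1104] tau 0.156 tauF -0.045
t 9.85 tilt 10.1 pos-ang 11.2 rho 0.0643 dy 0.0008 w 0.0442 F [-0.6983  0.313  -0.6075] M [ 0.0126  0.2058 -0.0501] tau -0.003 tauF -0.066
t 9.93 tilt 8.0 pos-ang 9.1 rho 0.0643 dy 0.0008 w 0.0442 F [-0.3568 -0.3014 -0.5168] M [ 0.051   0.0497 -0.0697] tau -0.066 tauF -0.037
t 10.02 tilt 5.9 pos-ang 7.0 rho 0.0643 dy 0.0008 w 0.0445 F [-0.2226 -0.8356 -0.9641] M [ 0.0473  0.0853 -0.0483] tau -0.006 tauF -0.029
t 10.10 tilt 3.8 pos-ang 4.9 rho 0.0643 dy 0.0008 w 0.0442 F [-0.2355 -0.0714 -1.1918] M [ 0.0614  0.0425 -0.0096] tau -0.044 tauF -0.028
t 10.18 tilt 1.7 pos-ang 2.8 rho 0.0642 dy 0.0008 w 0.0444 F [-0.6474  0.0985  0.0184] M [ 0.0438  0.0038 -0.0417] tau -0.167 tauF -0.054
t 10.27 tilt -0.4 pos-ang 0.7 rho 0.0642 dy 0.0008 w 0.0446 F [-0.758   0.0179 -0.819 ] M [ 0.0035 -0.0118  0.0122] tau -0.211 tauF -0.064
t 10.35 tilt -2.5 pos-ang -1.4 rho 0.0642 dy 0.0008 w 0.0445 F [ 0.1194  1.0558 -0.8335] M [-0.0381 -0.0746 -0.0685] tau -0.028 tauF 0.014
t 10.43 tilt -4.6 pos-ang -3.5 rho 0.0641 dy 0.0008 w 0.0446 F [-0.5995  0.4608  0.047 ] M [ 0.0213 -0.0031  0.0329] tau -0.160 tauF -0.049
t 10.52 tilt -6.7 pos-ang -5.6 rho 0.0641 dy 0.0008 w 0.0447 F [-0.5273  0.9974 -0.0423] M [-0.022  -0.0977 -0.0551] tau -0.229 tauF -0.042
t 10.60 tilt -8.8 pos-ang -7.7 rho 0.0641 dy 0.0008 w 0.0446 F [-1.4107  0.0011 -0.5008] M [ 0.0345 -0.0361 -0.0516] tau -0.386 tauF -0.110
shift [0.0081 0.0008 0.0005] rotvec [-0.1135 -6.1765  0.0716]
[-0.32272819  0.43983851  0.12694282  1.40370796 -0.04978113  2.80057468]
```

```bash

python3 -m inch '0.0022 0 0 0 -2 0 1' >/dev/null; python3 log.py m1
python3 -m inch '0.0022 0 0 0 -2 0 1' >/dev/null; python3 log.py m1
python3 -m inch '0.0022 0 0 0 -2 0 1' >/dev/null; python3 log.py m1
python3 -m inch '0.0022 0 0 0 -2 0 1' >/dev/null; python3 log.py m1
python3 -m inch '0.0022 0 0 0 -2 0 1' >/dev/null; python3 log.py m1
python3 -m inch '0.0022 0 0 0 -2 0 1' >/dev/null; python3 log.py m1
 python3 -c "
from plant import sensors;print(sensors.sense()['joint_pos'])"
python3 -m inch '0 0 0 0 0 0 -1;0 0 0 0 0 0 -1;0 0 0 0 0 0 -1;0 0 0 0 0 0 -1;0 0 0 0 0 0 -1'; python3 log.py airstat; python3 arc.py 0 0.064;python3 arc.py 38 0.064; python3 arc.py -21 0.12;
```

```text
t 10.68 tilt -10.9 pos-ang -9.8 rho 0.0641 dy 0.0008 w 0.0444 F [-1.2796  0.7752 -0.048 ] M [-0.0458 -0.1182 -0.0367] tau -0.443 tauF -0.103
t 10.77 tilt -13.0 pos-ang -11.9 rho 0.0640 dy 0.0008 w 0.0446 F [-0.321   0.7919 -0.4111] M [-0.0091 -0.1192 -0.0401] tau -0.173 tauF -0.018
t 10.85 tilt -15.1 pos-ang -14.0 rho 0.0640 dy 0.0008 w 0.0444 F [-0.101   0.428   0.7198] M [-0.0239 -0.0733 -0.0114] tau -0.145 tauF -0.022
t 10.93 tilt -17.2 pos-ang -16.1 rho 0.0640 dy 0.0008 w 0.0447 F [-1.8416  0.5292  0.4283] M [-0.0392 -0.1051 -0.0492] tau -0.599 tauF -0.156
t 11.02 tilt -19.3 pos-ang -18.3 rho 0.0640 dy 0.0008 w 0.0441 F [-0.9169  0.7632 -0.0587] M [-0.0169 -0.1496 -0.0037] tau -0.369 tauF -0.069
t 11.10 tilt -21.5 pos-ang -20.4 rho 0.0639 dy 0.0008 w 0.0445 F [-0.6511  0.9335 -0.446 ] M [-0.1005 -0.2442 -0.0098] tau -0.355 tauF -0.036
[-0.28444022  0.66870839  0.43886277  1.70005836 -0.10829922  2.85510119]
clock: 11.52
position: [0.5686, -0.1168, 0.1907]
eef_rot: [0.001, 0.983, 0.011, -0.185]
ft_force: [0.2, 1.0, -0.2]
grip_width: 0.0857
t 11.52 tilt -21.4 pos-ang -20.0 rho 0.0646 dy 0.0007 w 0.0857 F [ 0.1712  1.027  -0.227 ] M [ 0.0627 -0.3711  0.0124] tau -0.303 tauF 0.022
shift [-0.0218  0.0007  0.005 ] rotvec [-0.1036 21.356   0.0279]
shift [-0.0535  0.0007  0.032 ] rotvec [-0.1113 59.356  -0.0076]
shift [ 0.0008  0.0006 -0.0554] rotvec [-0.0962  0.356   0.0461]
```

```bash
python3 -m inch '-0.0055 0 0.0003 0 5 0 -1;-0.011 0 0.001 0 10 0 -1;-0.0165 0 0.0022 0 15 0 -1;-0.0217 0.0007 0.004 0 20 0 -1;-0.027 0.0007 0.006 0 25 0 -1;-0.0315 0.0007 0.009 0 30 0 -1;-0.036 0.0007 0.0125 0 35 0 -1;-0.04 0.0007 0.0155 0 40 0 -1;-0.0445 0.0007 0.019 0 45 0 -1;-0.048 0.0007 0.023 0 50 0 -1;-0.051 0.0007 0.0275 0 55 0 -1;-0.0535 0.0007 0.032 0 59.3 0 -1;-0.0535 0.0007 0.032 0 59.3 0 -1;-0.0535 0.0007 0.032 0 59.3 0 -1'; python3 log.py airstat; python3 arc.py 38 0.064;python3 -c "
from plant import sensors;print(sensors.sense()['joint_pos'])"
```

```text
clock: 12.68
position: [0.5052, -0.1184, 0.1797]
eef_rot: [-0.004, 0.946, 0.009, 0.324]
ft_force: [0.3, -0.2, 1.0]
grip_width: 0.0854
t 12.68 tilt 37.8 pos-ang 39.7 rho 0.0646 dy 0.0005 w 0.0854 F [ 0.2865 -0.1823  0.9766] M [-0.0213  0.5523 -0.0493] tau 0.771 tauF 0.070
shift [0.002  0.0005 0.0006] rotvec [-0.0484  0.1885 -0.1485]
[-0.59923291 -0.19114552 -0.84951995  0.349615    0.36504539  2.63032789]
```

```bash
python3 -m inch '0.002 0 0.0006 0 0 0 1;0.002 0 0.0006 0 0 0 1;0.002 0 0.0006 0 0 0 1;0.002 0 0.0006 0 0 0 1;0.002 0 0.0006 0 0 0 1;0.002 0 0.0006 0 0 0 1' 30 >/dev/null; python3 log.py grip2
python3 -m inch '0.0028 0 0 0 -2.5 0 1' >/dev/null; python3 log.py m2
python3 -m inch '0.0028 0 0 0 -2.5 0 1' >/dev/null; python3 log.py m2
python3 -m inch '0.0028 0 0 0 -2.5 0 1' >/dev/null; python3 log.py m2
python3 -m inch '0.0028 0 0 0 -2.5 0 1' >/dev/null; python3 log.py m2
python3 -m inch '0.0022 0 0 0 -2 0 1' >/dev/null; python3 log.py m2
python3 -m inch '0.0022 0 0 0 -2 0 1' >/dev/null; python3 log.py m2
python3 -m inch '0.0022 0 0 0 -2 0 1' >/dev/null; python3 log.py m2
python3 -m inch '0.0022 0 0 0 -2 0 1' >/dev/null; python3 log.py m2
python3 -m inch '0.0022 0 0 0 -2 0 1' >/dev/null; python3 log.py m2
python3 -m inch '0.0022 0 0 0 -2 0 1' >/dev/null; python3 log.py m2
python3 -m inch '0.0022 0 0 0 -2 0 1' >/dev/null; python3 log.py m2
python3 -m inch '0.0022 0 0 0 -2 0 1' >/dev/null; python3 log.py m2
python3 -m inch '0.0022 0 0 0 -2 0 1' >/dev/null; python3 log.py m2
python3 -m inch '0.0022 0 0 0 -2 0 1' >/dev/null; python3 log.py m2
python3 -m inch '0.0022 0 0 0 -2 0 1' >/dev/null; python3 log.py m2
python3 -m inch '0.0022 0 0 0 -2 0 1' >/dev/null; python3 log.py m2
python3 -m inch '0.0022 0 0 0 -2 0 1' >/dev/null; python3 log.py m2
python3 -m inch '0.0022 0 0 0 -2 0 1' >/dev/null; python3 log.py m2
python3 -m inch '0.0022 0 0 0 -2 0 1' >/dev/null; python3 log.py m2
python3 -m inch '0.0022 0 0 0 -2 0 1' >/dev/null; python3 log.py m2
```

```text
t 13.18 tilt 38.0 pos-ang 35.7 rho 0.0643 dy 0.0007 w 0.0441 F [-2.3129  3.7509  6.2551] M [0.4053 0.2014 0.3066] tau 0.728 tauF 0.158
t 13.27 tilt 35.4 pos-ang 33.8 rho 0.0644 dy 0.0008 w 0.0447 F [  9.817   -3.7462 -17.2303] M [-0.4205  1.0205 -0.3077] tau 0.524 tauF -0.135
t 13.35 tilt 32.7 pos-ang 31.5 rho 0.0643 dy 0.0008 w 0.0442 F [ 6.4978 -1.6992 -9.5116] M [-0.1936  0.2002 -0.0582] tau 0.299 tauF 0.041
t 13.43 tilt 30.0 pos-ang 28.7 rho 0.0642 dy 0.0008 w 0.0441 F [ 1.9531 -0.277  -6.1594] M [-0.0482  0.5093 -0.1349] tau 0.150 tauF -0.107
t 13.52 tilt 27.3 pos-ang 26.0 rho 0.0642 dy 0.0008 w 0.0441 F [ 0.4875 -0.8799 -4.4525] M [-0.0486  0.6197 -0.1309] tau 0.197 tauF -0.129
t 13.60 tilt 25.1 pos-ang 23.7 rho 0.0641 dy 0.0008 w 0.0447 F [-3.315  -1.1125 -0.0346] M [ 0.0473  0.8506 -0.2342] tau 0.045 tauF -0.255
t 13.68 tilt 22.9 pos-ang 21.5 rho 0.0641 dy 0.0008 w 0.0445 F [-1.9129 -1.0266 -0.2088] M [-0.0012  0.799  -0.2038] tau 0.306 tauF -0.156
t 13.77 tilt 20.7 pos-ang 19.3 rho 0.0641 dy 0.0008 w 0.0449 F [-2.3282 -0.7035 -0.7545] M [-0.0504  0.7729 -0.239 ] tau 0.125 ta
[... 1117 characters left out ...]
6
t 14.52 tilt 0.8 pos-ang -0.5 rho 0.0638 dy 0.0008 w 0.0443 F [-2.5592 -1.1592  1.1101] M [ 0.1411  0.4974 -0.2347] tau -0.185 tauF -0.214
t 14.60 tilt -1.4 pos-ang -2.7 rho 0.0638 dy 0.0008 w 0.0447 F [-2.864  -1.3411  0.2011] M [ 0.1419  0.4234 -0.2172] tau -0.344 tauF -0.240
t 14.68 tilt -3.6 pos-ang -4.9 rho 0.0638 dy 0.0008 w 0.0445 F [-3.073  -1.5095  0.8256] M [ 0.1516  0.4458 -0.2779] tau -0.389 tauF -0.262
t 14.77 tilt -5.8 pos-ang -7.2 rho 0.0638 dy 0.0008 w 0.0448 F [-2.9701 -2.0753  1.4078] M [ 0.1794  0.4658 -0.3036] tau -0.368 tauF -0.261
t 14.85 tilt -8.0 pos-ang -9.3 rho 0.0637 dy 0.0008 w 0.0444 F [-2.1672 -0.6967  1.359 ] M [ 0.1761  0.4422 -0.2628] tau -0.183 tauF -0.196
```

```bash

python3 -m inch '0.0022 0 0 0 -2 0 1' >/dev/null; python3 log.py m2
python3 -m inch '0.0022 0 0 0 -2 0 1' >/dev/null; python3 log.py m2
python3 -m inch '0.0022 0 0 0 -2 0 1' >/dev/null; python3 log.py m2
python3 -m inch '0.0022 0 0 0 -2 0 1' >/dev/null; python3 log.py m2
python3 -m inch '0.0022 0 0 0 -2 0 1' >/dev/null; python3 log.py m2
python3 -m inch '0.0022 0 0 0 -2 0 1' >/dev/null; python3 log.py m2
echo back
python3 -m inch '-0.0022 0 0 0 2 0 1' >/dev/null; python3 log.py r2
python3 -m inch '-0.0022 0 0 0 2 0 1' >/dev/null; python3 log.py r2
python3 -m inch '-0.0022 0 0 0 2 0 1' >/dev/null; python3 log.py r2
python3 -m inch '-0.0022 0 0 0 2 0 1' >/dev/null; python3 log.py r2
python3 -m inch '-0.0022 0 0 0 2 0 1' >/dev/null; python3 log.py r2
python3 -m inch '-0.0022 0 0 0 2 0 1' >/dev/null; python3 log.py r2
python3 -m inch '-0.0022 0 0 0 2 0 1' >/dev/null; python3 log.py r2
python3 -m inch '-0.0022 0 0 0 2 0 1' >/dev/null; python3 log.py r2
python3 -m inch '-0.0022 0 0 0 2 0 1' >/dev/null; python3 log.py r2
python3 -m inch '-0.0022 0 0 0 2 0 1' >/dev/null; python3 log.py r2
python3 -m inch '-0.0022 0 0 0 2 0 1' >/dev/null; python3 log.py r2
python3 -m inch '-0.0022 0 0 0 2 0 1' >/dev/null; python3 log.py r2
python3 -m inch '-0.0022 0 0 0 2 0 1' >/dev/null; python3 log.py r2
python3 -m inch '-0.0022 0 0 0 2 0 1' >/dev/null; python3 log.py r2
python3 -m inch '-0.0022 0 0 0 2 0 1' >/dev/null; python3 log.py r2
python3 -m inch '-0.0022 0 0 0 2 0 1' >/dev/null; python3 log.py r2
python3 -m inch '-0.0022 0 0 0 2 0 1' >/dev/null; python3 log.py r2
python3 -m inch '-0.0022 0 0 0 2 0 1' >/dev/null; python3 log.py r2
python3 -m inch '-0.0022 0 0 0 2 0 1' >/dev/null; python3 log.py r2
python3 -m inch '-0.0022 0 0 0 2 0 1' >/dev/null; python3 log.py r2
```

```text
t 14.93 tilt -10.2 pos-ang -11.5 rho 0.0637 dy 0.0008 w 0.0443 F [-3.0232 -1.5584  1.7635] M [ 0.2014  0.3661 -0.1984] tau -0.515 tauF -0.276
t 15.02 tilt -12.4 pos-ang -13.8 rho 0.0637 dy 0.0008 w 0.0447 F [-2.5432 -2.493   1.3955] M [ 0.2312  0.3395 -0.2361] tau -0.414 tauF -0.235
t 15.10 tilt -14.6 pos-ang -16.0 rho 0.0636 dy 0.0008 w 0.0451 F [-2.9676 -2.1549  1.1561] M [ 0.2241  0.3254 -0.314 ] tau -0.525 tauF -0.265
t 15.18 tilt -16.9 pos-ang -18.2 rho 0.0636 dy 0.0008 w 0.0445 F [-2.8787 -2.1618  1.2931] M [ 0.2875  0.3567 -0.2629] tau -0.486 tauF -0.263
t 15.27 tilt -19.1 pos-ang -20.4 rho 0.0636 dy 0.0008 w 0.0447 F [-3.2172 -1.3414  1.5965] M [ 0.2397  0.2913 -0.2342] tau -0.660 tauF -0.297
t 15.35 tilt -21.3 pos-ang -22.6 rho 0.0635 dy 0.0009 w 0.0446 F [-3.0409 -1.9557  2.2827] M [ 0.2447  0.2449 -0.258 ] tau -0.737 tauF -0.307
back
t 15.43 tilt -19.5 pos-ang -24.2 rho 0.0620 dy 0.0008 w 0.0441 F [ 0.3742 -0.0417  0.9111] M [ 0.0383  0.3023 -0.0646] tau 0.309 tauF -0.001
t 15.52 tilt -17.5 pos-ang -24.2 rho 0.0619 dy 0.0008 w 0.0444 F [-0.0677  0.1345 10.6756] M [ 0.2021 
[... 1845 characters left out ...]
auF -0.111
t 16.68 tilt 11.8 pos-ang -7.1 rho 0.0629 dy 0.0007 w 0.0449 F [-0.233   0.2512  3.056 ] M [ 0.3127  0.7389 -0.2033] tau 0.775 tauF -0.030
t 16.77 tilt 13.9 pos-ang -6.0 rho 0.0630 dy 0.0007 w 0.0443 F [0.4965 0.1948 2.45  ] M [ 0.279   0.5372 -0.2563] tau 0.761 tauF 0.036
t 16.85 tilt 16.0 pos-ang -4.9 rho 0.0631 dy 0.0007 w 0.0446 F [-1.055   0.5573  3.1293] M [ 0.3047  0.7846 -0.2048] tau 0.668 tauF -0.085
t 16.93 tilt 18.2 pos-ang -4.0 rho 0.0632 dy 0.0007 w 0.0445 F [-1.4295  0.752   3.297 ] M [ 0.3853  0.7201 -0.3039] tau 0.545 tauF -0.110
t 17.02 tilt 20.3 pos-ang -3.1 rho 0.0634 dy 0.0007 w 0.0447 F [-0.1472  2.0558  4.0235] M [ 0.3968  0.7327 -0.2485] tau 0.964 tauF 0.004
```

```bash
cat > ana.py <<'E'
import json
from h import *
C=np.array([.5465,-.118,.130]); a=np.radians(1.2)
B=np.array([[np.cos(a),np.sin(a),0],[-np.sin(a),np.cos(a),0],[0,0,1]])
L=[json.loads(l) for l in open("log.jsonl")]
def f(r,Hs=.2):
    T=tool({k:np.array(v) if isinstance(v,list) else v for k,v in r.items()})
    z=B@T[:3,2]; p=B@(T[:3,3]-C); F=B@np.array(r["ft_force"]); M=B@np.array(r["ft_torque"])
    G=p-.019*z; S=p-Hs*z
    tilt=np.degrees(np.arctan2(z[0],-z[2])); ga=np.degrees(np.arctan2(-G[0],G[2]))
    return dict(t=r["clock"],tag=r["tag"],tilt=tilt,ga=ga,rG=np.hypot(G[0],G[2]),tauF=np.cross(G,F)[1],My=M[1],GSF=np.cross(G-S,F)[1],SF=np.cross(S,F)[1],F=F,u=z)
D=[f(r) for r in L]
if __name__=="__main__":
    air=[d for d in D if d["tag"].startswith("air")]
    for d in air: print(d["tag"],"%.2f tilt %.1f My %.3f"%(d["t"],d["tilt"],d["My"]),d["F"])
    # calibrate K,b from static air
    A=[d for d in air if d["t"]<5 or d["tag"]=="airstat"]
    X=np.array([[np.sin(np.radians(d["tilt"])),1] for d in A]); print(np.linalg.lstsq(X,[d["My"] for d in A],rcond=None))
    for tag in ("m1","m2"):
        d=[d for d in D if d["tag"]==tag][5:]
        for i in range(0,len(d)-3,4):
            g=d[i:i+4]; av=lambda k:np.mean([x[k] for x in g])
            mb=av("My")-.87*np.mean([np.sin(np.radians(x["tilt"])) for x in g])
            print(tag,"tilt %.1f ga %.1f rG %.4f tauF %.3f My-b %.3f GSxF %.3f padm %.3f"%(av("tilt"),av("ga"),av("rG"),av("tauF"),mb,av("GSF"),mb-av("GSF")))
E
python3 ana.py
```

```text
air 4.35 tilt 0.9 My 0.040 [-0.157  -0.258  -0.1102]
air 4.93 tilt -0.1 My 0.037 [ 0.0684 -0.0692  0.8376]
air 5.90 tilt -44.3 My -0.595 [-0.1976 -0.1891 -0.5404]
air 5.95 tilt -44.7 My -0.721 [ 0.3204  0.0904 -3.52  ]
air 6.37 tilt -20.1 My -0.234 [0.1346 0.1904 1.271 ]
air 6.87 tilt 0.5 My -0.049 [ 0.2713 -0.2729 -0.3773]
air 7.45 tilt 29.5 My 0.601 [-1.1159  1.8108 -2.0581]
airstat 7.87 tilt 35.0 My 0.478 [0.4872 0.0835 1.4083]
airstat 8.28 tilt 35.0 My 0.510 [ 0.3853 -0.1467 -0.2311]
airstat 11.52 tilt -21.4 My -0.372 [ 0.1927  1.0232 -0.227 ]
airstat 12.68 tilt 37.8 My 0.553 [ 0.2826 -0.1883  0.9766]
(array([ 0.8961, -0.0031]), array([0.0056]), np.int32(2), array([2.5261, 0.8866]))
m1 tilt 13.3 ga 14.1 rG 0.0834 tauF -0.053 My-b 0.026 GSxF 0.111 padm -0.085
m1 tilt 4.8 ga 5.7 rG 0.0833 tauF -0.037 My-b -0.029 GSxF 0.078 padm -0.107
m1 tilt -3.6 ga -2.7 rG 0.0832 tauF -0.035 My-b 0.007 GSxF 0.075 padm -0.068
m1 tilt -12.0 ga -11.1 rG 0.0831 tauF -0.063 My-b 0.094 GSxF 0.137 padm -0.043
m2 tilt 19.6 ga 18.5 rG 0.0831 tauF -0.175 My-b 0.432 GSxF 0.381 padm 0.051
m2 tilt 10.7 ga 9.7 rG 0.0830 tauF -0.220 My-b 0.406 GSxF 0.478 padm -0.072
m2 tilt 1.9 ga 0.9 rG 0.0828 tauF -0.237 My-b 0.458 GSxF 0.516 padm -0.057
m2 tilt -6.9 ga -7.9 rG 0.0827 tauF -0.249 My-b 0.531 GSxF 0.541 padm -0.010
m2 tilt -15.7 ga -16.8 rG 0.0826 tauF -0.265 My-b 0.559 GSxF 0.579 padm -0.020
```

```bash
python3 -m inch '0 0 0 0 0 0 -1;0 0 0 0 0 0 -1;0 0 0 0 0 0 -1;0 0 0 0 0 0 -1;0 0 0 0 0 0 -1' ; python3 log.py airstat; python3 arc.py 20 0.09; python3 arc.py 38 0.064
python3 - <<'E'
from plant import *
import cv2
im=read_camera("scene"); cv2.imwrite("pics/s7f.png",im); cv2.imwrite("pics/s7.png",cv2.resize(im[180:370,170:300],None,fx=3,fy=3,interpolation=cv2.INTER_CUBIC))
E
python3 - <<'E'
import cv2
im=cv2.imread("pics/scene0.png"); cv2.imwrite("pics/s0w.png",cv2.resize(im[180:370,170:300],None,fx=3,fy=3,interpolation=cv2.INTER_CUBIC))
E
```

```text
clock: 17.43
position: [0.5505, -0.1173, 0.1933]
eef_rot: [0.0, 0.984, 0.015, 0.176]
ft_force: [0.3, 0.4, -0.0]
grip_width: 0.0854
t 17.43 tilt 20.3 pos-ang -3.7 rho 0.0634 dy 0.0006 w 0.0854 F [ 0.2739  0.4051 -0.0026] M [-0.0266  0.3242  0.0313] tau 0.395 tauF 0.023
shift [-0.0253  0.0004 -0.032 ] rotvec [ 0.1595 -0.287   0.6307]
shift [-0.0452  0.0001 -0.003 ] rotvec [ 0.0591 17.7128  0.6504]
```

View pics/s7.png

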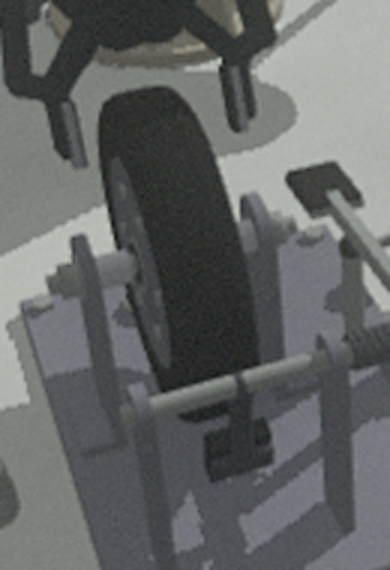

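View pics/s0w.png

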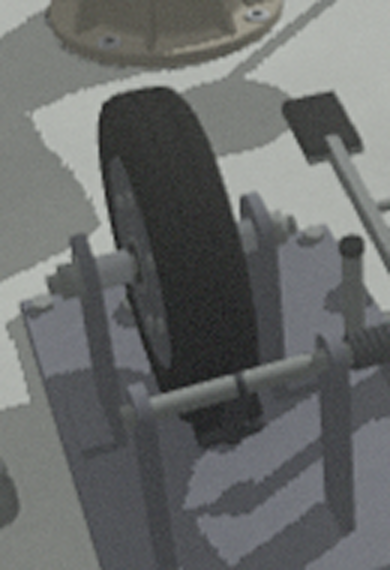

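```bash
cat > lg.py <<'E'
import sys,json
from h import *
from plant import sensors
s=sensors.sense(); rec={k:np.asarray(v).tolist() for k,v in s.items()}; rec["tag"]=sys.argv[1]
open("log.jsonl","a").write(json.dumps(rec)+"\n")
from ana import f
d=f(rec,.2); b=.9*np.sin(np.radians(d["tilt"]))
rad=d["F"]@(-d["u"])
print("%.2f tilt %.1f ga %.1f rG %.4f tauF %.3f tot %.3f Frad %.1f"%(d["t"],d["tilt"],d["ga"],d["rG"],d["tauF"],d["My"]-b+d["SF"],rad))
E
python3 -m inch '-0.008 0 -0.001 0 6 0 -1;-0.018 0 -0.002 0 12 0 -1;-0.03 0 -0.003 0 17.7 0.6 -1;-0.045 0 -0.003 0 17.7 0.6 -1;-0.045 0 -0.003 0 17.7 0.6 -1;-0.045 0 -0.003 0 17.7 0.6 -1' >/dev/null;python3 lg.py airstat; python3 arc.py 38 0.064
```

```text
17.98 tilt 38.0 ga 38.2 rG 0.0832 tauF 0.004 tot -0.096 Frad 0.2
shift [ 0.0003 -0.0001  0.0002] rotvec [0.0842 0.0362 0.0017]
```

```bash
python3 -m inch '0.00 0 0 0 0 0 1;0.00 0 0 0 0 0 1;0.00 0 0 0 0 0 1;0.00 0 0 0 0 0 1;0.00 0 0 0 0 0 1;0 0 0 0 0 0 1' 30 >/dev/null; python3 lg.py grip3
python3 -m inch '0.0024 0 0 0 -2 0 1' >/dev/null; python3 lg.py m3
python3 -m inch '0.0024 0 0 0 -2 0 1' >/dev/null; python3 lg.py m3
python3 -m inch '0.0024 0 0 0 -2 0 1' >/dev/null; python3 lg.py m3
python3 -m inch '0.0024 0 0 0 -2 0 1' >/dev/null; python3 lg.py m3
python3 -m inch '0.0024 0 0 0 -2 0 1' >/dev/null; python3 lg.py m3
python3 -m inch '0.0024 0 0 0 -2 0 1' >/dev/null; python3 lg.py m3
python3 -m inch '0.0024 0 0 0 -2 0 1' >/dev/null; python3 lg.py m3
python3 -m inch '0.0024 0 0 0 -2 0 1' >/dev/null; python3 lg.py m3
python3 -m inch '0.0024 0 0 0 -2 0 1' >/dev/null; python3 lg.py m3
python3 -m inch '0.0024 0 0 0 -2 0 1' >/dev/null; python3 lg.py m3
```

```text
18.48 tilt 38.1 ga 36.9 rG 0.0834 tauF 0.274 tot 0.354 Frad 4.9
18.57 tilt 36.1 ga 35.2 rG 0.0834 tauF -0.107 tot 0.015 Frad -11.1
18.65 tilt 33.9 ga 33.3 rG 0.0834 tauF 0.092 tot -0.076 Frad -7.1
18.73 tilt 31.8 ga 31.2 rG 0.0834 tauF -0.074 tot -0.392 Frad -2.4
18.82 tilt 29.7 ga 29.0 rG 0.0833 tauF -0.097 tot -0.225 Frad -1.0
18.90 tilt 27.5 ga 26.8 rG 0.0833 tauF -0.143 tot -0.312 Frad -0.1
18.98 tilt 25.4 ga 24.7 rG 0.0832 tauF -0.101 tot -0.177 Frad 0.4
19.07 tilt 23.2 ga 22.5 rG 0.0832 tauF -0.203 tot -0.458 Frad 0.2
19.15 tilt 21.0 ga 20.4 rG 0.0832 tauF -0.151 tot -0.263 Frad 0.8
19.23 tilt 18.9 ga 18.2 rG 0.0831 tauF -0.119 tot -0.202 Frad 1.3
19.32 tilt 16.7 ga 16.0 rG 0.0831 tauF -0.157 tot -0.292 Frad 1.8
```

```bash

python3 -m inch '0.0024 0 0 0 -2 0 1' >/dev/null; python3 lg.py m3
python3 -m inch '0.0024 0 0 0 -2 0 1' >/dev/null; python3 lg.py m3
python3 -m inch '0.0024 0 0 0 -2 0 1' >/dev/null; python3 lg.py m3
python3 -m inch '0.0024 0 0 0 -2 0 1' >/dev/null; python3 lg.py m3
python3 -m inch '0.0024 0 0 0 -2 0 1' >/dev/null; python3 lg.py m3
python3 -m inch '0.0024 0 0 0 -2 0 1' >/dev/null; python3 lg.py m3
python3 -m inch '0.0024 0 0 0 -2 0 1' >/dev/null; python3 lg.py m3
python3 -m inch '0.0024 0 0 0 -2 0 1' >/dev/null; python3 lg.py m3
python3 -m inch '0.0024 0 0 0 -2 0 1' >/dev/null; python3 lg.py m3
python3 -m inch '0.0024 0 0 0 -2 0 1' >/dev/null; python3 lg.py m3
python3 -m inch '0.0024 0 0 0 -2 0 1' >/dev/null; python3 lg.py m3
python3 -m inch '0.0024 0 0 0 -2 0 1' >/dev/null; python3 lg.py m3
python3 -m inch '0.0024 0 0 0 -2 0 1' >/dev/null; python3 lg.py m3
python3 -m inch '0.0024 0 0 0 -2 0 1' >/dev/null; python3 lg.py m3
python3 -m inch '0.0024 0 0 0 -2 0 1' >/dev/null; python3 lg.py m3
python3 -m inch '0.0024 0 0 0 -2 0 1' >/dev/null; python3 lg.py m3
python3 -m inch '0.0024 0 0 0 -2 0 1' >/dev/null; python3 lg.py m3
```

```text
19.40 tilt 14.5 ga 13.9 rG 0.0831 tauF -0.190 tot -0.322 Frad 2.2
19.48 tilt 12.4 ga 11.7 rG 0.0831 tauF -0.184 tot -0.303 Frad 2.8
19.57 tilt 10.2 ga 9.6 rG 0.0830 tauF -0.166 tot -0.261 Frad 1.9
19.65 tilt 8.0 ga 7.4 rG 0.0830 tauF -0.283 tot -0.624 Frad 1.1
19.73 tilt 5.8 ga 5.2 rG 0.0830 tauF -0.193 tot -0.284 Frad 2.4
19.82 tilt 3.7 ga 3.1 rG 0.0829 tauF -0.135 tot -0.132 Frad 1.4
19.90 tilt 1.5 ga 0.9 rG 0.0829 tauF -0.214 tot -0.354 Frad 1.8
19.98 tilt -0.7 ga -1.3 rG 0.0829 tauF -0.257 tot -0.478 Frad 2.0
20.07 tilt -2.9 ga -3.5 rG 0.0829 tauF -0.276 tot -0.497 Frad 2.2
20.15 tilt -5.0 ga -5.6 rG 0.0828 tauF -0.302 tot -0.623 Frad 2.5
20.23 tilt -7.2 ga -7.8 rG 0.0828 tauF -0.225 tot -0.355 Frad 1.5
20.32 tilt -9.4 ga -10.0 rG 0.0828 tauF -0.156 tot -0.134 Frad 2.5
20.40 tilt -11.6 ga -12.1 rG 0.0827 tauF -0.237 tot -0.344 Frad 2.3
20.48 tilt -13.7 ga -14.3 rG 0.0827 tauF -0.282 tot -0.433 Frad 2.5
20.57 tilt -15.9 ga -16.5 rG 0.0827 tauF -0.258 tot -0.378 Frad 2.5
20.65 tilt -18.1 ga -18.7 rG 0.0827 tauF -0.287 tot -0.409 Frad 1.9
20.73 tilt -20.3 ga -20.9 rG 0.0826 tauF -0.321 tot -0.599 Frad 2.0
```

```bash

python3 -m inch '-0.005 0 0 0 2 0 1' >/dev/null; python3 lg.py r3
python3 -m inch '-0.005 0 0 0 2 0 1' >/dev/null; python3 lg.py r3
python3 -m inch '-0.004 0 0 0 2 0 1' >/dev/null; python3 lg.py r3
python3 -m inch '-0.004 0 0 0 2 0 1' >/dev/null; python3 lg.py r3
python3 -m inch '-0.004 0 0 0 2 0 1' >/dev/null; python3 lg.py r3
```

```text
20.82 tilt -18.4 ga -20.3 rG 0.0807 tauF 0.432 tot 0.029 Frad -3.2
20.90 tilt -16.2 ga -18.5 rG 0.0806 tauF -0.169 tot 0.560 Frad 16.4
20.98 tilt -14.1 ga -16.4 rG 0.0807 tauF -0.115 tot 0.439 Frad 5.0
21.07 tilt -12.0 ga -14.0 rG 0.0807 tauF 0.064 tot 0.069 Frad 1.0
21.15 tilt -9.8 ga -11.7 rG 0.0807 tauF 0.197 tot 0.205 Frad 1.2
```

```bash

python3 -m inch '-0.0032 0 0 0 2 0 1' >/dev/null; python3 lg.py r3
python3 -m inch '-0.0032 0 0 0 2 0 1' >/dev/null; python3 lg.py r3
python3 -m inch '-0.0032 0 0 0 2 0 1' >/dev/null; python3 lg.py r3
python3 -m inch '-0.0032 0 0 0 2 0 1' >/dev/null; python3 lg.py r3
python3 -m inch '-0.0032 0 0 0 2 0 1' >/dev/null; python3 lg.py r3
python3 -m inch '-0.0032 0 0 0 2 0 1' >/dev/null; python3 lg.py r3
python3 -m inch '-0.0032 0 0 0 2 0 1' >/dev/null; python3 lg.py r3
python3 -m inch '-0.0032 0 0 0 2 0 1' >/dev/null; python3 lg.py r3
```

```text
21.23 tilt -7.6 ga -9.7 rG 0.0808 tauF -0.091 tot -0.037 Frad 2.7
21.32 tilt -5.4 ga -7.6 rG 0.0808 tauF 0.037 tot 0.316 Frad 2.9
21.40 tilt -3.3 ga -5.4 rG 0.0808 tauF 0.081 tot 0.283 Frad 1.2
21.48 tilt -1.1 ga -3.2 rG 0.0808 tauF 0.052 tot 0.117 Frad 1.1
21.57 tilt 1.0 ga -1.1 rG 0.0809 tauF 0.000 tot -0.032 Frad 1.4
21.65 tilt 3.2 ga 1.1 rG 0.0809 tauF 0.074 tot 0.219 Frad -0.0
21.73 tilt 5.3 ga 3.3 rG 0.0810 tauF 0.034 tot 0.079 Frad 0.5
21.82 tilt 7.5 ga 5.4 rG 0.0810 tauF 0.099 tot 0.226 Frad -0.7
```

```bash

python3 -m inch '-0.0032 0 0 0 2 0 1' >/dev/null; python3 lg.py r3
python3 -m inch '-0.0032 0 0 0 2 0 1' >/dev/null; python3 lg.py r3
python3 -m inch '-0.0032 0 0 0 2 0 1' >/dev/null; python3 lg.py r3
python3 -m inch '-0.0032 0 0 0 2 0 1' >/dev/null; python3 lg.py r3
python3 -m inch '-0.0032 0 0 0 2 0 1' >/dev/null; python3 lg.py r3
python3 -m inch '-0.0032 0 0 0 2 0 1' >/dev/null; python3 lg.py r3
python3 -m inch '-0.0032 0 0 0 2 0 1' >/dev/null; python3 lg.py r3
python3 -m inch '-0.0032 0 0 0 2 0 1' >/dev/null; python3 lg.py r3
cat > fit2.py <<'E'
from ana import *
th=None; base=0; last=None; off=0
rows=[]
ref=None
for d in D:
    tag=d["tag"]
    if tag.startswith("grip"): ref=d["ga"]; th0=off; continue
    if tag.startswith("air"): continue
    off=th0+ref-d["ga"]; d["Th"]=off
    rows.append(d)
tags=[r["tag"] for r in rows]
use=[]
for tg in dict.fromkeys(tags):
    g=[r for r in rows if r["tag"]==tg]; use+= g[4:]
use=[u for u in use if u["tag"]!="r2"]
if __name__=="__main__":
    for tg in dict.fromkeys(u["tag"] for u in use):
        g=[u for u in use if u["tag"]==tg]
        for i in range(0,len(g),5):
            h=g[i:i+5]; av=lambda q:np.mean([q(x) for x in h],axis=0)
            ex=lambda x:np.array([-np.cos(np.radians(x["tilt"])),0,-np.sin(np.radians(x["tilt"]))])
            print(tg,"Th %.0f tilt %.1f Ft %.2f Frad %.2f My-b %.3f tauF %.3f tot %.3f n%d"%(av(lambda x:x["Th"]),av(lambda x:x["tilt"]),av(lambda x:-(ex(x)@x["F"])),av(lambda x:-(x["u"]@x["F"])),av(lambda x:x["My"]-.9*np.sin(np.radians(x["tilt"]))),av(lambda x:x["tauF"]),av(lambda x:x["My"]-.9*np.sin(np.radians(x["tilt"]))+x["SF"]),len(h)))
E
python3 fit2.py
```

```text
21.90 tilt 9.7 ga 7.5 rG 0.0810 tauF 0.098 tot 0.269 Frad -0.2
21.98 tilt 11.8 ga 9.7 rG 0.0811 tauF 0.101 tot 0.252 Frad -0.2
22.07 tilt 14.0 ga 11.9 rG 0.0811 tauF 0.184 tot 0.509 Frad -0.1
22.15 tilt 16.1 ga 14.0 rG 0.0811 tauF 0.146 tot 0.350 Frad -0.4
22.23 tilt 18.3 ga 16.2 rG 0.0811 tauF 0.154 tot 0.423 Frad -0.3
22.32 tilt 20.4 ga 18.3 rG 0.0811 tauF 0.141 tot 0.303 Frad -0.6
22.40 tilt 22.6 ga 20.5 rG 0.0812 tauF 0.123 tot 0.261 Frad -0.7
22.48 tilt 24.8 ga 22.6 rG 0.0812 tauF 0.118 tot 0.273 Frad -1.3
m1 Th 19 tilt 14.6 Ft -0.37 Frad -2.16 My-b -0.029 tauF -0.033 tot -0.129 n5
m1 Th 30 tilt 3.8 Ft -0.50 Frad -0.67 My-b -0.026 tauF -0.042 tot -0.158 n5
m1 Th 41 tilt -6.7 Ft -0.69 Frad -0.39 My-b 0.039 tauF -0.058 tot -0.144 n5
m1 Th 51 tilt -17.2 Ft -0.72 Frad -0.19 My-b 0.129 tauF -0.060 tot -0.062 n5
m2 Th 72 tilt 20.7 Ft -2.29 Frad 0.47 My-b 0.431 tauF -0.191 tot -0.175 n5
m2 Th 83 tilt 9.6 Ft -2.71 Frad 0.73 My-b 0.408 tauF -0.225 tot -0.307 n5
m2 Th 94 tilt -1.4 Ft -2.94 Frad 0.69 My-b 0.488 tauF -0.245 tot -0.289 n5
m2 Th 105 tilt -12.4 Ft -2.98 Frad 0.76 My-b 0.555 tauF -0.247 tot -0.231 n5
m2 Th 113 tilt -20.2 Ft -3.64 Frad 0.73 My-b 0.573 tauF -0.302 tot -0.388 n2
m3 Th 104 tilt 23.2 Ft -1.72 Frad 0.51 My-b 0.172 tauF -0.144 tot -0.282 n5
m3 Th 114 tilt 12.3 Ft -2.34 Frad 1.97 My-b 0.258 tauF -0.196 tot -0.361 n5
m3 Th 125 tilt 1.5 Ft -2.57 Frad 1.97 My-b 0.332 tauF -0.215 tot -0.349 n5
m3 Th 136 tilt -9.4 Ft -2.88 Frad 2.25 My-b 0.385 tauF -0.241 tot -0.378 n5
m3 Th 145 tilt -18.1 Ft -3.47 Frad 2.15 My-b 0.456 tauF -0.289 tot -0.462 n3
r3 Th 134 tilt -5.4 Ft 0.75 Frad 1.80 My-b -0.014 tauF 0.055 tot 0.177 n5
r3 Th 123 tilt 5.3 Ft 0.76 Frad 0.20 My-b -0.046 tauF 0.061 tot 0.152 n5
r3 Th 112 tilt 16.1 Ft 1.78 Frad -0.32 My-b -0.100 tauF 0.145 tot 0.367 n5
r3 Th 105 tilt 23.7 Ft 1.45 Frad -1.02 My-b -0.116 tauF 0.121 tot 0.267 n2
```

```bash
cat > fit3.py <<'E'
from fit2 import *
def model(p,prior=True,excl=()):
    T0,Dg,A,c,Hs,K=p; o=[]
    for u in use:
        if u["tag"] in excl: continue
        sg=-1 if u["tag"][0]=="m" else 1
        S=u["SF"]+ (0.2-Hs)*np.cross(u["u"],u["F"])[1]
        tot=u["My"]-K*np.sin(np.radians(u["tilt"]))+S-c
        o.append((tot-(sg*Dg+A*np.sin(np.radians(T0-u["Th"]))))/.15)
    if prior: o+=[(Dg-.36)/.02,(A-.3)/.02,c/.03,(Hs-.2)/.02,(K-.9)/.02]
    return np.array(o)
if __name__=="__main__":
    for excl in [(),("m1",),("r3",),("m3",),("m2",)]:
        r=least_squares(model,[110,.36,.3,0,.2,.9],kwargs=dict(excl=excl))
        print(excl,r.x,np.sqrt(np.diag(np.linalg.inv(r.jac.T@r.jac))),"chi2",2*r.cost,len(r.fun))
E
python3 fit3.py
```

```text
() [117.3143   0.3355   0.2837  -0.0277   0.194    0.894 ] [7.2933 0.0169 0.0177 0.0251 0.0107 0.0193] chi2 57.332849423155935 87
('m1',) [110.5387   0.3325   0.2927  -0.0019   0.1965   0.8953] [7.8677 0.0176 0.0189 0.0298 0.011  0.0195] chi2 45.0879936156307 67
('r3',) [148.1377   0.3624   0.2936  -0.0054   0.156    0.8946] [8.7244 0.0184 0.0186 0.0242 0.0147 0.0194] chi2 34.0198704078589 70
('m3',) [109.3825   0.3479   0.2937  -0.0223   0.1958   0.8948] [7.8303 0.0172 0.0183 0.0262 0.0114 0.0195] chi2 36.1698695215774 64
('m2',) [116.2707   0.3387   0.2865  -0.0263   0.1994   0.897 ] [7.4978 0.0169 0.0181 0.0253 0.0117 0.0195] chi2 45.900071298739846 65
```

```bash
python3 - <<'E'
from ana import *
for r,d in zip(L,D):
    if r["tag"] in("m3","r3","airstat"): print(r["tag"],"%.1f"%d["tilt"],np.array(r["joint_torque"]),np.array(r["joint_pos"])[:4], "%.2f"%r["ft_torque"][1])
E
```

```text
airstat 35.0 [ -0.0372 -17.1555  31.8284  -4.4858   1.0024   0.0007] [-0.6287 -0.271  -0.7376  0.5954] 0.48
airstat 35.0 [  0.111  -21.509   31.4234  -5.1347   0.9013   0.0345] [-0.5658 -0.1581 -0.7732  0.4289] 0.51
airstat -21.4 [  0.0165 -62.546   26.5023   3.374   -0.3365  -0.0014] [-0.2847  0.6666  0.4378  1.6993] -0.37
airstat 37.8 [ -0.1038 -20.3238  28.3744  -5.0015   1.086   -0.0191] [-0.5992 -0.1911 -0.8495  0.3496] 0.55
airstat 20.3 [  0.004  -34.0792  31.4002  -3.0721   0.4754   0.0005] [-0.4339  0.0441 -0.4442  0.7607] 0.32
airstat 38.0 [ -0.0585 -20.1431  28.5186  -4.5321   0.9991  -0.0349] [-0.5973 -0.1903 -0.8492  0.3447] 0.44
m3 36.1 [ -0.8374 -26.0174  31.1476  -6.6456   2.1128  -0.1313] [-0.5785 -0.1741 -0.8086  0.395 ] 0.91
m3 33.9 [ -1.1592 -25.3241  30.4165  -5.4573   1.0739  -0.0777] [-0.5609 -0.1551 -0.7678  0.4459] 0.15
m3 31.8 [ -1.0944 -25.7575  30.5294  -5.607    0.9339  -0.0995] [-0.5437 -0.1343 -0.7261  0.4961] 0.32
m3 29.7 [ -0.7595 -26.6263  30.7618  -5.6597   1.0095  -0.1085] [-0.5269 -0.1119 -0.6839  0.5459] 0.53
m3 27.5 [ -0.5749 -27.8271  30.7847  -
[... 3799 characters left out ...]
5.6844  31.3522  -0.7886  -0.4404  -0.2126] [-0.4084  0.1216 -0.3199  0.9408] 0.12
r3 14.0 [  0.4107 -34.1605  31.5445  -1.0988  -0.389   -0.2276] [-0.4203  0.091  -0.3647  0.8934] 0.14
r3 16.1 [  0.3986 -32.6625  31.7218  -1.4022  -0.3355  -0.2432] [-0.4328  0.0612 -0.409   0.8459] 0.14
r3 18.3 [  0.3854 -31.1936  31.8825  -1.6981  -0.2799  -0.2592] [-0.4457  0.0321 -0.453   0.7984] 0.22
r3 20.4 [  0.3719 -29.7559  32.0242  -1.9871  -0.2227  -0.2757] [-0.4592  0.004  -0.4967  0.7507] 0.17
r3 22.6 [  0.3573 -28.3532  32.1446  -2.2679  -0.1637  -0.2925] [-0.4734 -0.0233 -0.54    0.7028] 0.22
r3 24.8 [  0.3411 -26.9868  32.2414  -2.5414  -0.1037  -0.3097] [-0.4881 -0.0495 -0.5831  0.6545] 0.28
```

```bash
python3 -m inch '0 0 0 0 0 0 -0.5;0 0 0 0 0 0 -0.5;0 0 0 0 0 0 -0.5;0 0 0 0 0 0 -0.5'; python3 lg.py airstat; python3 arc.py 38.5 0.064
```

```text
clock: 22.82
position: [0.524, -0.1182, 0.1881]
eef_rot: [-0.002, 0.977, 0.012, 0.214]
ft_force: [0.4, 0.2, -0.0]
grip_width: 0.064
22.82 tilt 24.7 ga 22.0 rG 0.0813 tauF 0.026 tot 0.054 Frad -0.2
shift [-0.0191  0.0002  0.    ] rotvec [-0.0198 13.7508  0.2515]
```

```bash
python3 -m inch '-0.01 0 0 0 6.9 0.1 -0.5;-0.0191 0 0 0 13.7 0.2 -0.5;-0.0191 0 0 0 13.7 0.2 -0.5;-0.0191 0 0 0 13.7 0.2 -0.5;-0.0191 0 0 0 13.7 0.2 -0.5' >/dev/null
python3 lg.py airstat
python3 -m inch '0.0023 0 0 0 -2 0 -0.5' >/dev/null; python3 lg.py airf
python3 -m inch '0.0023 0 0 0 -2 0 -0.5' >/dev/null; python3 lg.py airf
python3 -m inch '0.0023 0 0 0 -2 0 -0.5' >/dev/null; python3 lg.py airf
python3 -m inch '0.0023 0 0 0 -2 0 -0.5' >/dev/null; python3 lg.py airf
python3 -m inch '0.0023 0 0 0 -2 0 -0.5' >/dev/null; python3 lg.py airf
python3 -m inch '0.0023 0 0 0 -2 0 -0.5' >/dev/null; python3 lg.py airf
python3 -m inch '0.0023 0 0 0 -2 0 -0.5' >/dev/null; python3 lg.py airf
python3 -m inch '0.0023 0 0 0 -2 0 -0.5' >/dev/null; python3 lg.py airf
python3 -m inch '0.0023 0 0 0 -2 0 -0.5' >/dev/null; python3 lg.py airf
python3 -m inch '0.0023 0 0 0 -2 0 -0.5' >/dev/null; python3 lg.py airf
python3 -m inch '0.0023 0 0 0 -2 0 -0.5' >/dev/null; python3 lg.py airf
python3 -m inch '0.0023 0 0 0 -2 0 -0.5' >/dev/null; python3 lg.py airf
python3 -m inch '0.0023 0 0 0 -2 0 -0.5' >/dev/null; python3 lg.py airf
python3 -m inch '0.0023 0 0 0 -2 0 -0.5' >/dev/null; python3 lg.py airf
python3 -m inch '0.0023 0 0 0 -2 0 -0.5' >/dev/null; python3 lg.py airf
```

```text
23.23 tilt 38.4 ga 37.9 rG 0.0832 tauF 0.034 tot 0.027 Frad -0.3
23.32 tilt 36.4 ga 34.8 rG 0.0838 tauF -0.014 tot -0.065 Frad -0.1
23.40 tilt 34.5 ga 30.3 rG 0.0852 tauF 0.032 tot 0.062 Frad 0.0
23.48 tilt 32.6 ga 25.5 rG 0.0872 tauF 0.036 tot 0.001 Frad -0.6
23.57 tilt 30.7 ga 20.5 rG 0.0899 tauF 0.033 tot 0.106 Frad -0.1
23.65 tilt 28.9 ga 15.7 rG 0.0932 tauF 0.045 tot 0.092 Frad 0.0
23.73 tilt 26.9 ga 11.6 rG 0.0964 tauF -0.186 tot -0.048 Frad -2.1
23.82 tilt 24.9 ga 8.2 rG 0.0993 tauF -0.242 tot -0.234 Frad -1.3
23.90 tilt 22.8 ga 4.9 rG 0.1024 tauF -0.271 tot -0.410 Frad -0.9
23.98 tilt 20.8 ga 1.8 rG 0.1057 tauF -0.150 tot -0.067 Frad 0.1
24.07 tilt 18.9 ga -1.3 rG 0.1094 tauF 0.109 tot 0.212 Frad -0.8
24.15 tilt 17.0 ga -4.5 rG 0.1139 tauF -0.025 tot -0.138 Frad 0.4
24.23 tilt 15.1 ga -7.6 rG 0.1188 tauF 0.028 tot 0.086 Frad 0.4
24.32 tilt 13.3 ga -10.4 rG 0.1240 tauF 0.051 tot 0.074 Frad -0.6
24.40 tilt 11.4 ga -13.1 rG 0.1293 tauF 0.054 tot 0.106 Frad -0.6
24.48 tilt 9.6 ga -15.6 rG 0.1348 tauF 0.040 tot 0.042 Frad -0.4
```

```bash

python3 -m inch '0.0023 0 0 0 -2 0 -0.5' >/dev/null; python3 lg.py airf
python3 -m inch '0.0023 0 0 0 -2 0 -0.5' >/dev/null; python3 lg.py airf
python3 -m inch '0.0023 0 0 0 -2 0 -0.5' >/dev/null; python3 lg.py airf
python3 -m inch '0.0023 0 0 0 -2 0 -0.5' >/dev/null; python3 lg.py airf
python3 -m inch '0.0023 0 0 0 -2 0 -0.5' >/dev/null; python3 lg.py airf
python3 -m inch '0.0023 0 0 0 -2 0 -0.5' >/dev/null; python3 lg.py airf
python3 -m inch '0.0023 0 0 0 -2 0 -0.5' >/dev/null; python3 lg.py airf
python3 -m inch '0.0023 0 0 0 -2 0 -0.5' >/dev/null; python3 lg.py airf
python3 -m inch '0.0023 0 0 0 -2 0 -0.5' >/dev/null; python3 lg.py airf
python3 -m inch '0.0023 0 0 0 -2 0 -0.5' >/dev/null; python3 lg.py airf
python3 -m inch '0.0023 0 0 0 -2 0 -0.5' >/dev/null; python3 lg.py airf
python3 -m inch '0.0023 0 0 0 -2 0 -0.5' >/dev/null; python3 lg.py airf
python3 -m inch '-0.0023 0 0 0 2 0 -0.5' >/dev/null; python3 lg.py airr
python3 -m inch '-0.0023 0 0 0 2 0 -0.5' >/dev/null; python3 lg.py airr
python3 -m inch '-0.0023 0 0 0 2 0 -0.5' >/dev/null; python3 lg.py airr
python3 -m inch '-0.0023 0 0 0 2 0 -0.5' >/dev/null; python3 lg.py airr
python3 -m inch '-0.0023 0 0 0 2 0 -0.5' >/dev/null; python3 lg.py airr
python3 -m inch '-0.0023 0 0 0 2 0 -0.5' >/dev/null; python3 lg.py airr
python3 -m inch '-0.0023 0 0 0 2 0 -0.5' >/dev/null; python3 lg.py airr
python3 -m inch '-0.0023 0 0 0 2 0 -0.5' >/dev/null; python3 lg.py airr
python3 -m inch '-0.0023 0 0 0 2 0 -0.5' >/dev/null; python3 lg.py airr
python3 -m inch '-0.0023 0 0 0 2 0 -0.5' >/dev/null; python3 lg.py airr
python3 -m inch '-0.0023 0 0 0 2 0 -0.5' >/dev/null; python3 lg.py airr
python3 -m inch '-0.0023 0 0 0 2 0 -0.5' >/dev/null; python3 lg.py airr
python3 -m inch '-0.0023 0 0 0 2 0 -0.5' >/dev/null; python3 lg.py airr
python3 -m inch '-0.0023 0 0 0 2 0 -0.5' >/dev/null; python3 lg.py airr
python3 -m inch '-0.0023 0 0 0 2 0 -0.5' >/dev/null; python3 lg.py airr
python3 -m inch '-0.0023 0 0 0 2 0 -0.5' >/dev/null; python3 lg.py airr
python3 -m inch '-0.0023 0 0 0 2 0 -0.5' >/dev/null; python3 lg.py airr
python3 -m inch '-0.0023 0 0 0 2 0 -0.5' >/dev/null; python3 lg.py airr
python3 -m inch '-0.0023 0 0 0 2 0 -0.5' >/dev/null; python3 lg.py airr
python3 -m inch '-0.0023 0 0 0 2 0 -0.5' >/dev/null; python3 lg.py airr
```

```text
24.57 tilt 7.8 ga -17.9 rG 0.1403 tauF 0.079 tot 0.184 Frad 0.1
24.65 tilt 6.0 ga -20.1 rG 0.1458 tauF -0.122 tot -0.168 Frad 1.3
24.73 tilt 4.2 ga -22.1 rG 0.1513 tauF 0.123 tot 0.194 Frad -0.2
24.82 tilt 2.4 ga -23.9 rG 0.1568 tauF 0.051 tot 0.206 Frad 1.0
24.90 tilt 0.6 ga -25.7 rG 0.1623 tauF -0.105 tot -0.145 Frad 0.8
24.98 tilt -1.2 ga -27.4 rG 0.1676 tauF -0.006 tot -0.159 Frad -1.3
25.07 tilt -3.0 ga -28.9 rG 0.1728 tauF 0.056 tot 0.007 Frad -0.3
25.15 tilt -4.8 ga -30.4 rG 0.1779 tauF 0.088 tot 0.178 Frad -0.5
25.23 tilt -6.6 ga -31.8 rG 0.1828 tauF -0.022 tot -0.004 Frad 0.5
25.32 tilt -8.4 ga -33.2 rG 0.1875 tauF 0.056 tot 0.172 Frad 1.2
25.40 tilt -10.2 ga -34.4 rG 0.1921 tauF 0.291 tot 0.612 Frad 0.1
25.48 tilt -12.0 ga -35.6 rG 0.1964 tauF 0.192 tot 0.410 Frad 0.2
25.57 tilt -10.4 ga -37.4 rG 0.1932 tauF 0.317 tot 0.399 Frad -2.4
25.65 tilt -8.2 ga -37.9 rG 0.1940 tauF -0.146 tot -0.202 Frad 1.5
25.73 tilt -6.0 ga -38.3 rG 0.1940 tauF -0.118 tot -0.130 Frad 0.6
25.82 tilt -3.7 ga -38.3 rG 0.1951 tauF -0.123 tot -0.162 Frad 0.8
25.90 tilt -1.4 ga -38.2 rG 0.1965 tauF -0.
[... 313 characters left out ...]
0.2067 tauF 0.077 tot 0.189 Frad 0.3
26.40 tilt 12.9 ga -36.2 rG 0.2090 tauF 0.014 tot -0.047 Frad -0.3
26.48 tilt 15.3 ga -35.8 rG 0.2115 tauF -0.038 tot -0.013 Frad 0.3
26.57 tilt 17.7 ga -35.5 rG 0.2140 tauF 0.077 tot 0.107 Frad -0.3
26.65 tilt 20.1 ga -35.2 rG 0.2165 tauF 0.072 tot 0.086 Frad -0.4
26.73 tilt 22.5 ga -34.9 rG 0.2191 tauF -0.007 tot -0.055 Frad -0.2
26.82 tilt 24.8 ga -34.6 rG 0.2217 tauF 0.103 tot 0.080 Frad -0.6
26.90 tilt 27.2 ga -34.4 rG 0.2243 tauF 0.059 tot 0.019 Frad -0.2
26.98 tilt 29.6 ga -34.1 rG 0.2269 tauF 0.239 tot 0.364 Frad -0.9
27.07 tilt 32.0 ga -33.9 rG 0.2296 tauF -0.034 tot 0.035 Frad 0.4
27.15 tilt 34.4 ga -33.7 rG 0.2322 tauF -0.052 tot 0.022 Frad 0.4
```

```bash
cat > gm.py <<'E'
from ana import *
def basis(r):
    q=np.array(r["joint_pos"]); dq=np.array(r["dq"])
    t2,t23,t234=q[1],q[1]-q[2],q[1]-q[2]+q[3]
    g=[np.cos(t2),np.sin(t2),np.cos(t23),np.sin(t23),np.cos(t234),np.sin(t234),np.cos(t234)*np.cos(q[4]),np.sin(t234)*np.cos(q[4]),np.sin(q[4])]
    return np.array(g),q,dq
if __name__=="__main__":
    A=[r for r in L if r["tag"].startswith("air") and r["clock"]>6.5]
    print(len(A))
    G=np.array([basis(r)[0] for r in A]); Dq=np.array([basis(r)[2] for r in A]); tau=np.array([r["joint_torque"] for r in A])
    sets={1:[0,1,2,3,6,7],2:[2,3,6,7],3:[6,7]}
    for j in (1,2,3):
        X=np.c_[G[:,sets[j]],Dq[:,j]]; w,_,_,_=np.linalg.lstsq(X,tau[:,j],rcond=None); res=tau[:,j]-X@w
        print(j,w,"rms",res.std()); print(res)
    print(Dq[-30:,1:4])
E
python3 gm.py
```

```text
57
1 [ 29.5203 -49.4049 -47.0815  -7.8521 -12.0045 -13.1661  -4.1906] rms 1.9907330768496805
[  0.7361  -1.4242   3.0298   0.9334   0.5185  -0.1222  -0.0387   0.0572
   0.3028   0.475   -0.4814   0.0852   0.0566   0.2001   0.2201  -1.282
  -1.2667  -0.8637  -0.7491  -0.2892   0.1397  -0.0007  -0.0722  -0.1488
  -0.2236  -0.2874  -0.3266  -0.344   -0.3507  -0.3464  -0.3064  -0.2425
  -0.1472  -0.0219   0.1441   0.3604   0.6272 -12.1974   6.8125   0.9422
   2.3017   1.1833   1.1057   0.7866   0.6402   0.487    0.3883   0.2913
   0.2081   0.131    0.0636  -0.0079  -0.0981  -0.2077  -0.324   -0.4593
  -0.6324]
2 [31.6956  3.1745 10.1242 -1.6123 -2.6838] rms 1.8288364215757478
[-2.0268  7.3991 -1.1466  0.2039 -0.0534 -2.0837  0.2445 -2.0827  0.0263
 -3.3023 -0.19   -0.8545 -0.1057 -0.1243 -0.0082  3.9444  3.5824  2.4911
  2.0735  0.7041 -0.383  -0.2193 -0.2171 -0.2061 -0.2268 -0.2457 -0.2701
 -0.3068 -0.3379 -0.3727 -0.4087 -0.4619 -0.5204 -0.5798 -0.6549 -0.7467
 -0.8663  7.7093 -1.8543  0.3766 -0.7478 -0.458  -0.59   -0.5254 -0.5169
 -0.4897 -0.4751 -0.4607 -0.4535 -0.445  -0.4385 -0.43
[... 672 characters left out ...]
 0.5011  0.8388  0.6868]
 [ 0.5202  0.8718  0.7052]
 [ 0.5422  0.916   0.7302]
 [ 0.5679  0.9701  0.7608]
 [ 0.6025  1.0401  0.7993]
 [ 0.6451  1.1351  0.8519]
 [-0.6537 -1.0022 -0.9015]
 [-0.3837 -0.7378 -0.732 ]
 [-0.4752 -0.7439 -0.7482]
 [-0.4621 -0.7386 -0.7394]
 [-0.4642 -0.7086 -0.723 ]
 [-0.454  -0.6858 -0.7085]
 [-0.4422 -0.6611 -0.6986]
 [-0.4303 -0.6387 -0.6909]
 [-0.4187 -0.6189 -0.6826]
 [-0.4042 -0.6017 -0.675 ]
 [-0.3928 -0.5858 -0.6685]
 [-0.3808 -0.5727 -0.6657]
 [-0.3679 -0.5587 -0.6611]
 [-0.3532 -0.5462 -0.6617]
 [-0.3373 -0.5356 -0.6598]
 [-0.3237 -0.5271 -0.662 ]
 [-0.311  -0.5166 -0.6633]
 [-0.2961 -0.5077 -0.6674]
 [-0.2791 -0.4972 -0.672 ]
 [-0.265  -0.4888 -0.6775]]
```

```bash
cat > pw.py <<'E'
from fit2 import *
from scipy.interpolate import CubicSpline
out={}
for tg in ("m1","m2","m3","r3"):
    rr=[(r,d) for r,d in zip(L,D) if r["tag"]==tg]
    q=np.array([r["joint_pos"] for r,_ in rr]); ta=np.array([r["joint_torque"] for r,_ in rr]); t=np.array([r["clock"] for r,_ in rr])
    ga=np.array([d["ga"] for _,d in rr]); ti=np.array([d["tilt"] for _,d in rr]); Th=np.array([d["Th"] for _,d in rr])
    dq=np.gradient(q,t,axis=0); dg=np.radians(np.gradient(ti,t))
    W=(ta*dq).sum(1)/dg   # motor work per rad of tilt(+ = toward robot)
    out[tg]=dict(ga=ga,ti=ti,Th=Th,W=W,q=q,ta=ta,dqa=dq/dg[:,None],dg=dg)
if __name__=="__main__":
    for tg in out:
        o=out[tg]
        print(tg)
        for i in range(0,len(o["W"])): print("  tilt %.1f ga %.1f Th %.1f rate %.3f W %.3f | "%(o["ti"][i],o["ga"][i],o["Th"][i],o["dg"][i],o["W"][i]),o["ta"][i],o["dqa"][i])
E
python3 pw.py
```

```text
m1
  tilt 32.1 ga 32.8 Th 1.8 rate -0.640 W -5.161 |  [ -1.6382 -34.9488  30.6314  -4.5291   2.2186  -0.1916] [-0.446  -0.594  -1.1155 -1.3201  0.6798 -0.1723]
  tilt 29.0 ga 30.0 Th 4.7 rate -0.643 W -6.818 |  [ -2.1761 -33.1996  29.299   -3.1726   0.6586  -0.1027] [-0.4379 -0.6219 -1.1275 -1.3119  0.6612 -0.1802]
  tilt 25.9 ga 26.8 Th 7.8 rate -0.649 W -5.387 |  [ -1.5325 -32.7568  29.7864  -4.2315   0.9082  -0.1809] [-0.4172 -0.6702 -1.1436 -1.2951  0.6246 -0.194 ]
  tilt 22.8 ga 23.7 Th 11.0 rate -0.654 W -3.852 |  [ -1.0537 -34.2201  29.9591  -4.1967   0.9649  -0.1991] [-0.393  -0.7105 -1.1535 -1.2797  0.5894 -0.2054]
  tilt 19.7 ga 20.5 Th 14.1 rate -0.657 W -1.967 |  [ -0.7484 -36.0717  29.8218  -3.9243   0.9139  -0.2124] [-0.37   -0.7469 -1.1641 -1.2685  0.5552 -0.2151]
  tilt 16.5 ga 17.4 Th 17.3 rate -0.557 W 0.019 |  [ -0.5622 -38.0735  29.5562  -3.5844   0.8044  -0.219 ] [-0.3504 -0.7771 -1.1762 -1.2634  0.525  -0.2212]
  tilt 14.4 ga 15.2 Th 19.5 rate -0.452 W -1.483 |  [  0.0659 -36.2524  29.8799  -3.5542   0.724   -0.1703] [-0.3308 -0.8037 -1.1872 -1.2601  0.4962 -0.2
[... 13709 characters left out ...]
3355  -0.2432] [-0.3374 -0.7811 -1.1713 -1.2606  0.5133 -0.219 ]
  tilt 18.3 ga 16.2 Th 110.0 rate 0.451 W -11.530 |  [  0.3854 -31.1936  31.8825  -1.6981  -0.2799  -0.2592] [-0.3519 -0.7609 -1.1663 -1.2659  0.5367 -0.2147]
  tilt 20.4 ga 18.3 Th 107.8 rate 0.451 W -12.792 |  [  0.3719 -29.7559  32.0242  -1.9871  -0.2227  -0.2757] [-0.3675 -0.7369 -1.1566 -1.2705  0.5598 -0.2079]
  tilt 22.6 ga 20.5 Th 105.7 rate 0.452 W -14.024 |  [  0.3573 -28.3532  32.1446  -2.2679  -0.1637  -0.2925] [-0.3838 -0.7105 -1.1478 -1.2782  0.5831 -0.2002]
  tilt 24.8 ga 22.6 Th 103.5 rate 0.451 W -14.992 |  [  0.3411 -26.9868  32.2414  -2.5414  -0.1037  -0.3097] [-0.3922 -0.6973 -1.1458 -1.2844  0.5947 -0.1971]
```

```bash
python3 arc.py 25 0.125; python3 arc.py 25 0.108; python3 log.py x | head -1; python3 - <<'E'
from ana import *
a=[d for d in D if d["tag"] in("airr","airstat") and (d["tag"]=="airstat" or d["t"]>25.8)]
tot=[d["My"]-.9*np.sin(np.radians(d["tilt"]))+d["SF"] for d in a]; print(len(a),np.mean(tot),np.std(tot),np.mean([d["F"] for d in a],0),np.std([d["F"] for d in a],0))
X=np.array([[np.sin(np.radians(d["tilt"])),np.cos(np.radians(d["tilt"]))-1,1] for d in a]); w=np.linalg.lstsq(X[:,[0,2]],[d["My"] for d in a],rcond=None); print(w[0],np.std(np.array([d["My"] for d in a])-X[:,[0,2]]@w[0]))
E
```

```text
shift [-0.1912 -0.0466 -0.0576] rotvec [ 4.5323 -9.1341  5.6816]
shift [-0.1938 -0.0481 -0.0408] rotvec [ 4.5323 -9.1341  5.6816]
t 27.15 tilt 34.4 pos-ang -38.2 rho 0.2258 dy -0.0302 w 0.0642 F [ 0.1003 -0.329   0.546 ] M [0.0446 0.5137 0.0269] tau 0.530 tauF -0.052
25 0.04547416939745026 0.1307783350169979 [0.176  0.0102 0.1301] [0.3369 0.515  0.4932]
[ 0.8821 -0.0108] 0.03363462505293199
```

```bash
python3 -m inch '-0.05 -0.012 -0.016 1.1 -2.5 1.5 1;-0.09 -0.023 -0.028 2.2 -5 3 1;-0.13 -0.033 -0.042 3.4 -7 4.5 1;-0.17 -0.043 -0.052 4.5 -9.1 5.7 1;-0.191 -0.0466 -0.0576 4.5 -9.1 5.7 1;-0.191 -0.0466 -0.0576 4.5 -9.1 5.7 1;-0.191 -0.0466 -0.0576 4.5 -9.1 5.7 1' >/dev/null; python3 lg.py air; python3 arc.py 25 0.104
cat > lp.py <<'E'
import sys,json
from h import *
from plant import sensors
s=sensors.sense(); rec={k:np.asarray(v).tolist() for k,v in s.items()}; rec["tag"]=sys.argv[1]
open("log.jsonl","a").write(json.dumps(rec)+"\n")
from ana import B,C
def g(rec,Hs=.2,K=.882,b=-.011):
    T=tool({k:np.array(v) if isinstance(v,list) else v for k,v in rec.items()}); z=B@T[:3,2]; p=B@(T[:3,3]-C); F=B@np.array(rec["ft_force"]); M=B@np.array(rec["ft_torque"])
    tilt=np.arctan2(z[0],-z[2]); pa=np.arctan2(-p[0],p[2]); rho=np.hypot(p[0],p[2])
    N=F@(-z); xt=np.array([np.cos(tilt),0,np.sin(tilt)])  # tool x
    e=rho*np.sin(pa-tilt)   # contact offset along tool x of contact from axis (+x)
    Ftm=-((M[1]-K*np.sin(tilt)-b) + N*e)/Hs
    return dict(t=rec["clock"],tilt=np.degrees(tilt),pa=np.degrees(pa),rho=rho,y=p[1],N=N,Ft=F@xt,e=e,Ftm=Ftm,tag=rec["tag"])
d=g(rec); print("%.2f tilt %.1f pa %.1f rho %.4f y %.4f N %.1f Ft %.2f FtM %.2f e %.4f Fy %.1f"%(d["t"],d["tilt"],d["pa"],d["rho"],d["y"],d["N"],d["Ft"],d["Ftm"],d["e"],rec["ft_force"][1]))
E
python3 lp.py air
```

```text
27.73 tilt 25.2 ga 24.1 rG 0.1457 tauF 0.101 tot 0.134 Frad 0.7
shift [-0.0024 -0.0009  0.0227] rotvec [ 0.1463 -0.1712  0.0148]
27.73 tilt 25.2 pa 23.9 rho 0.1268 y -0.0009 N 0.7 Ft 0.70 FtM 0.38 e -0.0027 Fy -1.8
```

```bash
python3 -m inch '-0.0024 -0.0009 0.01 0 0 0 1;-0.0024 -0.0009 0.02 0 0 0 1;-0.0024 -0.0009 0.026 0 0 0 1;-0.0024 -0.0009 0.030 0 0 0 1;-0.0024 -0.0009 0.033 0 0 0 1'>/dev/null; python3 lp.py push
python3 -m inch '0.0038 0 0.005 0 -2 0 1' >/dev/null; python3 lp.py pf
python3 -m inch '0.0038 0 0.005 0 -2 0 1' >/dev/null; python3 lp.py pf
python3 -m inch '0.0038 0 0.005 0 -2 0 1' >/dev/null; python3 lp.py pf
python3 -m inch '0.0038 0 0.005 0 -2 0 1' >/dev/null; python3 lp.py pf
```

```text
28.15 tilt 26.0 pa 19.7 rho 0.0999 y -0.0017 N 59.5 Ft 0.45 FtM 1.78 e -0.0110 Fy 9.3
28.23 tilt 24.5 pa 14.5 rho 0.1010 y -0.0018 N 9.5 Ft -2.29 FtM -2.22 e -0.0176 Fy 3.9
28.32 tilt 22.9 pa 9.5 rho 0.1013 y -0.0021 N 9.7 Ft -2.48 FtM -2.02 e -0.0233 Fy 3.4
28.40 tilt 21.1 pa 4.8 rho 0.1016 y -0.0021 N 9.9 Ft -1.71 FtM -1.16 e -0.0286 Fy 4.6
28.48 tilt 19.4 pa 0.1 rho 0.1019 y -0.0021 N 9.2 Ft -2.64 FtM -0.87 e -0.0337 Fy 3.5
```

```bash
python3 -m inch '0 0 -0.01 0 0 0 1; 0 0 -0.02 0 0 0 1;0 0 -0.02 0 0 0 1' >/dev/null;  python3 lp.py air; python3 arc.py 30 0.11
python3 - <<'E'
from plant import *
import cv2
im=read_camera("scene"); cv2.imwrite("pics/s8f.png",im)
import numpy as np
a=cv2.imread("pics/scene0.png");b=cv2.imread("pics/s7f.png")
c=[cv2.resize(cv2.convertScaleAbs(x[225:315,200:240],alpha=2),None,fx=6,fy=6,interpolation=cv2.INTER_CUBIC) for x in (a,b,im)]
cv2.imwrite("pics/rims.png",np.hstack(c))
E
```

```text
28.73 tilt 19.6 pa 2.0 rho 0.1242 y -0.0026 N -0.1 Ft 0.32 FtM 0.15 e -0.0375 Fy -0.7
shift [-0.0573 -0.0035  0.0102] rotvec [ 0.6927 10.3902  0.8205]
```

View pics/rims.png

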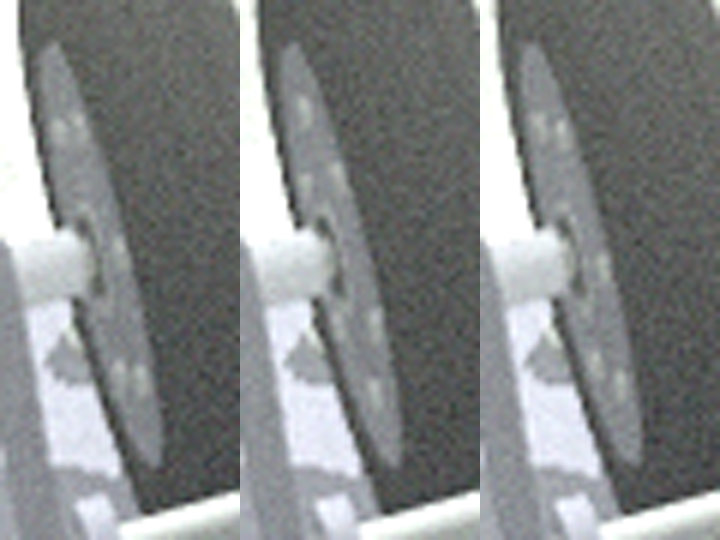

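```bash
cat > scr.py <<'E'
from h import *
from plant import camera_model
C=np.array([.5465,-.118,.130]); a=np.radians(1.2)
B=np.array([[np.cos(a),np.sin(a),0],[-np.sin(a),np.cos(a),0],[0,0,1]])
cm=camera_model("scene")
def pts(th,rs,y0,dc=(0,0,0)):
    t=np.radians(th+60*np.arange(6)); P=np.c_[rs*np.sin(t),np.full(6,y0),rs*np.cos(t)]  # th: clockwise seen from -y? rotation about +y: z->x
    return P@B+C+np.array(dc)   # stand->world: B^T
def prof(im,rs,y0,dx=0,dy=0):
    g=cv2.GaussianBlur(cv2.cvtColor(im,cv2.COLOR_BGR2GRAY).astype(np.float32),(0,0),0.7)
    o=[]
    for th in np.arange(0,60,1):
        p=proj(pts(th,rs,y0),cm)+[dx,dy]
        v=cv2.remap(g,p[:,0].astype(np.float32).reshape(-1,1),p[:,1].astype(np.float32).reshape(-1,1),cv2.INTER_LINEAR).ravel()
        o.append(v)
    return np.array(o)
def est(im,verbose=False):
    best=[]
    for rs in np.arange(.036,.056,.002):
        for y0 in (-.0225,-.018,-.014):
          for dx in (-2,-1,0,1,2):
            for dy in (-2,-1,0,1,2):
                v=prof(im,rs,y0,dx,dy); s=np.median(v,1) if False else np.sort(v,1)[:,1:5].mean(1)
                k=s.argmax(); best.append((s[k]-s.mean(),k,rs,y0,dx,dy))
    best.sort(reverse=True); return best
if __name__=="__main__":
    import sys
    for n in sys.argv[1:]:
        b=est(cv2.imread(n)); print(n); [print("   ",x) for x in b[:6]]
E
python3 scr.py pics/scene0.png pics/s7f.png pics/s8f.png
```

```text
pics/scene0.png
    (np.float32(9.338356), np.int64(52), np.float64(0.044000000000000004), -0.0225, 1, -2)
    (np.float32(9.286331), np.int64(52), np.float64(0.042), -0.0225, 1, -2)
    (np.float32(9.130463), np.int64(53), np.float64(0.044000000000000004), -0.018, -2, -1)
    (np.float32(8.727913), np.int64(53), np.float64(0.044000000000000004), -0.018, -2, -2)
    (np.float32(8.539909), np.int64(51), np.float64(0.046000000000000006), -0.018, -2, 0)
    (np.float32(8.507004), np.int64(53), np.float64(0.042), -0.018, -2, -1)
pics/s7f.png
    (np.float32(9.27919), np.int64(22), np.float64(0.042), -0.0225, 1, -2)
    (np.float32(8.157738), np.int64(22), np.float64(0.044000000000000004), -0.0225, 1, -2)
    (np.float32(8.113327), np.int64(23), np.float64(0.042), -0.018, -2, -1)
    (np.float32(8.111237), np.int64(24), np.float64(0.042), -0.018, -2, -2)
    (np.float32(8.067757), np.int64(23), np.float64(0.044000000000000004), -0.018, -2, -1)
    (np.float32(7.5904922), np.int64(23), np.float64(0.044000000000000004), -0.018, -2, -2)
pics/s8f.png
    (np.float32(9.530426), np.int64(59), np.float64(0.044000000000000004), -0.018, -2, -1)
    (np.float32(9.114258), np.int64(0), np.float64(0.044000000000000004), -0.018, -2, -2)
    (np.float32(8.852707), np.int64(58), np.float64(0.042), -0.018, -2, -1)
    (np.float32(8.664917), np.int64(59), np.float64(0.042), -0.0225, 1, -2)
    (np.float32(8.60582), np.int64(59), np.float64(0.044000000000000004), -0.0225, 1, -2)
    (np.float32(8.596085), np.int64(59), np.float64(0.042), -0.018, -2, -2)
```

```bash
python3 arc.py -18 0.108
```

```text
shift [ 0.0297 -0.0025  0.0318] rotvec [  0.9442 -37.5259   0.4524]
```

```bash
python3 -m inch '0.008 -0.001 -0.004 0 -7 0 1;0.016 -0.002 0 0 -14 0 1;0.022 -0.0025 0.008 0.9 -21 0.4 1;0.027 -0.0025 0.016 0.9 -28 0.4 1;0.029 -0.0025 0.025 0.9 -35 0.4 1;0.0297 -0.0025 0.0318 0.9 -37.5 0.4 1;0.0297 -0.0025 0.0318 0.9 -37.5 0.4 1;0.0297 -0.0025 0.0318 0.9 -37.5 0.4 1' >/dev/null; python3 lp.py air; python3 arc.py -18 0.102
```

```text
29.45 tilt -18.1 pa -18.7 rho 0.1054 y -0.0000 N 0.9 Ft 0.07 FtM -0.03 e -0.0010 Fy -0.2
shift [-0.0013 -0.      0.0034] rotvec [-0.0063  0.1362  0.0648]
```

```bash
python3 -m inch '-0.001 0 0.004 0 0 0 1;-0.001 0 0.007 0 0 0 1;-0.001 0 0.01 0 0 0 1;-0.001 0 0.011 0 0 0 1' >/dev/null; python3 lp.py push
python3 -m inch '-0.005 0 0.005 0 2 0 1;-0.0085 0 0.0052 0 4 0 1;-0.012 0 0.0055 0 6 0 1;-0.0155 0 0.006 0 8 0 1' >/dev/null; python3 lp.py pr
python3 -m inch '-0.0055 0 0.005 0 2 0 1;-0.009 0 0.0052 0 4 0 1;-0.0125 0 0.0055 0 6 0 1;-0.016 0 0.006 0 8 0 1' >/dev/null; python3 lp.py pr
```

```text
29.78 tilt -17.5 pa -17.6 rho 0.0996 y -0.0003 N 18.2 Ft -0.93 FtM -1.16 e -0.0002 Fy 1.6
30.12 tilt -8.8 pa -8.6 rho 0.0998 y -0.0006 N 8.6 Ft 2.90 FtM 3.19 e 0.0002 Fy 1.2
30.45 tilt -0.0 pa 0.3 rho 0.0999 y -0.0008 N 7.3 Ft 2.95 FtM 3.73 e 0.0006 Fy 1.5
```

```bash

python3 -m inch '-0.0055 0 0.007 0 2 0 1;-0.009 0 0.0072 0 4 0 1;-0.0125 0 0.0075 0 6 0 1' >/dev/null; python3 lp.py pr
python3 -m inch '-0.0055 0 0.007 0 2 0 1;-0.009 0 0.0072 0 4 0 1;-0.0125 0 0.0075 0 6 0 1' >/dev/null; python3 lp.py pr
python3 -m inch '-0.0055 0 0.007 0 2 0 1;-0.009 0 0.0072 0 4 0 1;-0.0125 0 0.0075 0 6 0 1' >/dev/null; python3 lp.py pr
python3 -m inch '-0.0055 0 0.007 0 2 0 1;-0.009 0 0.0072 0 4 0 1;-0.0125 0 0.0075 0 6 0 1' >/dev/null; python3 lp.py pr
python3 - <<'E'
from plant import *
import cv2
im=read_camera("scene"); cv2.imwrite("pics/s9f.png",im)
E
python3 scr.py pics/s9f.png
```

```text
30.70 tilt 7.0 pa 6.2 rho 0.0999 y -0.0008 N 15.0 Ft 4.08 FtM 3.91 e -0.0014 Fy 3.5
30.95 tilt 14.0 pa 11.3 rho 0.1001 y -0.0009 N 18.4 Ft 4.59 FtM 4.38 e -0.0048 Fy 4.7
31.20 tilt 21.2 pa 15.4 rho 0.1003 y -0.0010 N 23.8 Ft 5.46 FtM 6.18 e -0.0101 Fy 6.4
31.45 tilt 28.5 pa 18.3 rho 0.1006 y -0.0010 N 30.7 Ft 8.04 FtM 10.20 e -0.0179 Fy 8.9
pics/s9f.png
    (np.float32(9.151253), np.int64(25), np.float64(0.044000000000000004), -0.018, -2, -1)
    (np.float32(8.754272), np.int64(24), np.float64(0.042), -0.0225, 1, -2)
    (np.float32(8.578949), np.int64(26), np.float64(0.042), -0.018, -2, -1)
    (np.float32(8.258713), np.int64(26), np.float64(0.042), -0.018, -2, -2)
    (np.float32(7.989212), np.int64(39), np.float64(0.05400000000000001), -0.0225, -2, 1)
    (np.float32(7.917473), np.int64(39), np.float64(0.056000000000000015), -0.0225, -2, 1)
```

```bash
python3 -m inch '0 0 -0.01 0 0 0 1; 0 0 -0.015 0 0 0 1;0 0 -0.015 0 0 0 1' >/dev/null;  python3 lp.py air; python3 arc.py 26 0.110
```

```text
31.75 tilt 28.8 pa 20.1 rho 0.1183 y -0.0007 N 0.1 Ft -0.34 FtM 0.08 e -0.0178 Fy 0.1
shift [-0.0124 -0.0011  0.0071] rotvec [ 1.3691 -2.8045  1.0262]
```

```bash
python3 -m inch '-0.006 -0.001 0.003 1.4 -2.8 1 1; -0.0124 -0.0011 0.0055 1.4 -2.8 1 1;-0.0124 -0.0011 0.0071 1.4 -2.8 1 1;-0.0124 -0.0011 0.0071 1.4 -2.8 1 1' >/dev/null;  python3 lp.py air; 
python3 -m inch '0 0 0.006 0 0 0 1;0 0 0.01 0 0 0 1;0 0 0.013 0 0 0 1;0 0 0.016 0 0 0 1;0 0 0.016 0 0 0 1' >/dev/null; python3 lp.py push
python3 -m inch '0.0045 0 0.006 0 -2 0 1;0.008 0 0.0062 0 -4 0 1;0.0115 0 0.0065 0 -6 0 1' >/dev/null; python3 lp.py pf
python3 -m inch '0.0045 0 0.006 0 -2 0 1;0.008 0 0.0062 0 -4 0 1;0.0115 0 0.0065 0 -6 0 1' >/dev/null; python3 lp.py pf
```

```text
32.08 tilt 25.9 pa 26.8 rho 0.1088 y 0.0004 N -0.6 Ft 0.02 FtM -0.29 e 0.0017 Fy -0.1
32.50 tilt 27.0 pa 21.5 rho 0.0999 y 0.0001 N 53.2 Ft 2.63 FtM 3.85 e -0.0096 Fy 10.9
32.75 tilt 21.5 pa 11.6 rho 0.1005 y 0.0003 N 27.4 Ft -0.23 FtM 1.21 e -0.0173 Fy 4.5
33.00 tilt 15.9 pa 2.5 rho 0.1010 y 0.0004 N 17.6 Ft -0.74 FtM 0.22 e -0.0234 Fy 2.5
```

```bash
python3 -m inch '0 0 -0.01 0 0 0 1; 0 0 -0.015 0 0 0 1;0 0 -0.015 0 0 0 1' >/dev/null;  python3 lp.py air; python3 arc.py 12 0.108
python3 - <<'E'
from plant import *
import cv2
im=read_camera("scene"); cv2.imwrite("pics/s10f.png",im)
E
python3 scr.py pics/s10f.png | head -3
```

```text
33.25 tilt 16.0 pa 4.1 rho 0.1162 y 0.0004 N 0.1 Ft 0.30 FtM -0.15 e -0.0240 Fy -1.1
shift [-0.0164  0.0002  0.0059] rotvec [ 0.3482 -3.9917  0.5216]
pics/s10f.png
    (np.float32(10.179901), np.int64(50), np.float64(0.044000000000000004), -0.018, -2, -1)
    (np.float32(9.469086), np.int64(51), np.float64(0.044000000000000004), -0.0225, 1, -2)
```

```bash
python3 -m inch '-0.008 0 0.003 0 -2 0.3 1; -0.0164 0 0.005 0.3 -4 0.5 1;-0.0164 0 0.0059 0.3 -4 0.5 1;-0.0164 0 0.0059 0.3 -4 0.5 1' >/dev/null;  python3 lp.py air; 
python3 -m inch '0 0 0.004 0 0 0 1;0 0 0.007 0 0 0 1;0 0 0.01 0 0 0 1;0 0 0.011 0 0 0 1' >/dev/null; python3 lp.py push
python3 -m inch '0.0045 0 0.005 0 -2 0 1;0.008 0 0.0052 0 -4 0 1;0.0115 0 0.0055 0 -6 0 1' >/dev/null; python3 lp.py pf
```

```text
33.63 tilt 11.9 pa 12.8 rho 0.1060 y 0.0005 N 0.6 Ft -0.82 FtM -0.23 e 0.0018 Fy -0.0
33.97 tilt 12.4 pa 11.1 rho 0.0998 y 0.0002 N 35.3 Ft -3.97 FtM -4.74 e -0.0023 Fy 4.0
34.22 tilt 6.7 pa 3.1 rho 0.1000 y 0.0003 N 23.5 Ft -3.89 FtM -3.91 e -0.0064 Fy 2.9
```

```bash

python3 -m inch '0.002 0 0.003 0 -2 0 1;0.005 0 0.0032 0 -4 0 1;0.0085 0 0.0035 0 -6 0 1' >/dev/null; python3 lp.py pf
python3 -m inch '0.003 0 0.003 0 -2 0 1;0.0065 0 0.0032 0 -4 0 1;0.01 0 0.0035 0 -6 0 1' >/dev/null; python3 lp.py pf
python3 -m inch '0.004 0 0.004 0 -2 0 1;0.0075 0 0.0042 0 -4 0 1;0.011 0 0.0045 0 -6 0 1' >/dev/null; python3 lp.py pf
python3 -m inch '0.004 0 0.004 0 -2 0 1;0.0075 0 0.0042 0 -4 0 1;0.011 0 0.0045 0 -6 0 1' >/dev/null; python3 lp.py pf
python3 - <<'E'
from plant import *
import cv2
im=read_camera("scene"); cv2.imwrite("pics/s11f.png",im)
E
python3 scr.py pics/s11f.png | head -3
```

```text
34.47 tilt 0.8 pa -2.1 rho 0.1000 y 0.0003 N 12.6 Ft -4.00 FtM -4.99 e -0.0051 Fy 1.2
34.72 tilt -5.1 pa -8.0 rho 0.1000 y 0.0003 N 11.0 Ft -4.50 FtM -4.79 e -0.0051 Fy 1.0
34.97 tilt -10.9 pa -14.6 rho 0.0998 y 0.0004 N 14.6 Ft -3.88 FtM -4.72 e -0.0065 Fy 1.3
35.22 tilt -16.7 pa -21.0 rho 0.0998 y 0.0004 N 14.9 Ft -4.80 FtM -5.26 e -0.0075 Fy 1.4
pics/s11f.png
    (np.float32(9.06514), np.int64(24), np.float64(0.042), -0.0225, 1, -2)
    (np.float32(8.954208), np.int64(25), np.float64(0.042), -0.018, -2, -2)
```

```bash

python3 -m inch '-0.006 0 0.004 0 1 0 1;-0.0105 0 0.0042 0 2 0 1;-0.0145 0 0.0045 0 4 0 1' >/dev/null; python3 lp.py pr
python3 -m inch '-0.0055 0 0.005 0 2 0 1;-0.009 0 0.0052 0 4 0 1;-0.0125 0 0.0055 0 6 0 1' >/dev/null; python3 lp.py pr
python3 -m inch '-0.0055 0 0.005 0 2 0 1;-0.009 0 0.0052 0 4 0 1;-0.0125 0 0.0055 0 6 0 1' >/dev/null; python3 lp.py pr
python3 -m inch '-0.0055 0 0.005 0 2 0 1;-0.009 0 0.0052 0 4 0 1;-0.0125 0 0.0055 0 6 0 1' >/dev/null; python3 lp.py pr
python3 -m inch '-0.0055 0 0.005 0 2 0 1;-0.009 0 0.0052 0 4 0 1;-0.0125 0 0.0055 0 6 0 1' >/dev/null; python3 lp.py pr
python3 - <<'E'
from plant import *
import cv2
im=read_camera("scene"); cv2.imwrite("pics/s12f.png",im)
E
python3 scr.py pics/s12f.png | head -3
```

```text
35.52 tilt -11.9 pa -15.6 rho 0.0997 y 0.0003 N 20.8 Ft 2.30 FtM 2.87 e -0.0064 Fy 2.9
35.77 tilt -5.0 pa -10.3 rho 0.0999 y 0.0003 N 22.0 Ft 2.87 FtM 3.70 e -0.0091 Fy 4.6
36.02 tilt 1.9 pa -5.4 rho 0.1001 y 0.0002 N 22.3 Ft 5.14 FtM 4.80 e -0.0127 Fy 4.7
36.27 tilt 9.0 pa -1.2 rho 0.1004 y 0.0002 N 24.6 Ft 5.42 FtM 7.13 e -0.0178 Fy 6.0
36.52 tilt 16.1 pa 2.0 rho 0.1008 y 0.0002 N 26.2 Ft 8.04 FtM 10.56 e -0.0245 Fy 8.8
pics/s12f.png
    (np.float32(9.315117), np.int64(0), np.float64(0.044000000000000004), -0.018, -2, -1)
    (np.float32(8.962296), np.int64(0), np.float64(0.044000000000000004), -0.018, -2, -2)
```

```bash
cat > fit4.py <<'E'
from fit3 import *
import json
seg=[(30.0,31.5,126.7,-17.6,1),(34.1,35.3,118.,11.1,-1),(35.4,36.6,151.8,-21.,1),(28.2,28.5,107.,19.7,-1)]
P=[]
for r in L:
    if r["tag"] not in("pf","pr"): continue
    for t0,t1,Ta,pa0,sg in seg:
        if t0<r["clock"]<t1:
            T=tool({k:np.array(v) if isinstance(v,list) else v for k,v in r.items()}); z=B@T[:3,2]; p=B@(T[:3,3]-C); F=B@np.array(r["ft_force"]); M=B@np.array(r["ft_torque"])
            tilt=np.arctan2(z[0],-z[2]); pa=np.arctan2(-p[0],p[2]); rho=np.hypot(p[0],p[2])
            xt=np.array([np.cos(tilt),0,np.sin(tilt)])
            P.append(dict(t=r["clock"],Th=Ta+pa0-np.degrees(pa),sg=sg,tilt=tilt,pa=pa,rho=rho,N=F@(-z),Ft=F@xt,My=M[1]))
def taus(u,Hs,K,b,eb):
    e=u["rho"]*np.sin(u["pa"]-u["tilt"])+eb; ec=np.clip(e,-.011,.011)
    FM=-((u["My"]-K*np.sin(u["tilt"])-b)+ec*u["N"])/Hs
    zc=u["rho"]*np.cos(u["tilt"]-u["pa"]); xc=-e+ec
    return zc*FM-xc*u["N"], zc*u["Ft"]-xc*u["N"], e
def m4(p,old=True,sel=lambda u:True):
    T0,Dg,A,c,Hs,K,eb=p; o=[]
    for u in P:
        if not sel(u): continue
        a,f,e=taus(u,Hs,K,-.011,eb); m=u["sg"]*Dg+A*np.sin(np.radians(T0-u["Th"]))
        s=1+2*(abs(e)>.011)
        o+=[(a-m)/.035/s,(f-m)/.05/s]
    pr=[(Dg-.36)/.02,(A-.3)/.02,c/.03,(Hs-.2)/.02,(K-.885)/.01,eb/.001]
    if old: return np.r_[model([T0,Dg,A,c,Hs,K],prior=False),o,pr]
    return np.r_[o,pr]
if __name__=="__main__":
    for u in P:
        a,f,e=taus(u,.2,.885,-.011,0); print("%.2f sg %d Th %.1f tilt %.1f N %.1f e %.4f tauM %.3f tauF %.3f"%(u["t"],u["sg"],u["Th"],np.degrees(u["tilt"]),u["N"],e,a,f))
    for old in (True,False):
        for sel in (lambda u:True,lambda u:abs(u["rho"]*np.sin(u["pa"]-u["tilt"]))<.0105):
            r=least_squares(m4,[112,.36,.3,0,.2,.885,0],kwargs=dict(old=old,sel=sel),loss="soft_l1"); print(old,r.x,np.sqrt(np.diag(np.linalg.inv(r.jac.T@r.jac))),2*r.cost,len(r.fun))
E
python3 fit4.py
```

```text
28.23 sg -1 Th 112.2 tilt 24.5 N 9.5 e -0.0176 tauM -0.314 tauF -0.290
28.32 sg -1 Th 117.2 tilt 22.9 N 9.7 e -0.0233 tauM -0.378 tauF -0.365
28.40 sg -1 Th 121.9 tilt 21.1 N 9.9 e -0.0286 tauM -0.371 tauF -0.341
28.48 sg -1 Th 126.6 tilt 19.4 N 9.2 e -0.0337 tauM -0.394 tauF -0.464
30.12 sg 1 Th 117.7 tilt -8.8 N 8.6 e 0.0002 tauM 0.318 tauF 0.289
30.45 sg 1 Th 108.8 tilt -0.0 N 7.3 e 0.0006 tauM 0.372 tauF 0.295
30.70 sg 1 Th 102.9 tilt 7.0 N 15.0 e -0.0014 tauM 0.391 tauF 0.408
30.95 sg 1 Th 97.8 tilt 14.0 N 18.4 e -0.0048 tauM 0.438 tauF 0.459
31.20 sg 1 Th 93.7 tilt 21.2 N 23.8 e -0.0101 tauM 0.617 tauF 0.545
31.45 sg 1 Th 90.8 tilt 28.5 N 30.7 e -0.0179 tauM 0.695 tauF 0.585
34.22 sg -1 Th 126.0 tilt 6.7 N 23.5 e -0.0064 tauM -0.390 tauF -0.388
34.47 sg -1 Th 131.2 tilt 0.8 N 12.6 e -0.0051 tauM -0.498 tauF -0.399
34.72 sg -1 Th 137.1 tilt -5.1 N 11.0 e -0.0051 tauM -0.478 tauF -0.449
34.97 sg -1 Th 143.7 tilt -10.9 N 14.6 e -0.0065 tauM -0.470 tauF -0.386
35.22 sg -1 Th 150.1 tilt -16.7 N 14.9 e -0.0075 tauM -0.524 tauF -0.478
35.52 sg 1 Th 146.4 tilt -11.9 N 20.8 e -0.0064 ta
[... 166 characters left out ...]
1 Th 132.0 tilt 9.0 N 24.6 e -0.0178 tauM 0.456 tauF 0.369
36.52 sg 1 Th 128.8 tilt 16.1 N 26.2 e -0.0245 tauM 0.505 tauF 0.432
True [118.292    0.3454   0.2791  -0.0494   0.2041   0.8846  -0.0018] [2.5159 0.0098 0.0235 0.0236 0.0053 0.0099 0.0014] 122.3436884134639 142
True [116.6993   0.3441   0.2875  -0.0459   0.2029   0.8844   0.0003] [2.6245 0.0101 0.0203 0.0234 0.0053 0.01   0.001 ] 119.02744099751496 126
False [120.6303   0.3511   0.2678   0.       0.2188   0.885   -0.0007] [3.05   0.0134 0.0343 0.03   0.0114 0.01   0.0011] 36.08607438892285 46
False [117.7054   0.3489   0.2748  -0.       0.2118   0.8851   0.0004] [3.1666 0.0144 0.0318 0.03   0.0106 0.01   0.001 ] 28.61975955549816 30
```

```bash
python3 -m inch '0 0 -0.01 0 0 0 1; 0 0 -0.015 0 0 0 1;0 0 -0.015 0 0 0 1' >/dev/null;  python3 lp.py air; python3 arc.py -20 0.105
```

```text
36.82 tilt 16.3 pa 4.4 rho 0.1169 y 0.0003 N 0.2 Ft 0.48 FtM -0.06 e -0.0240 Fy -0.0
shift [0.0381 0.0003 0.0297] rotvec [  1.2495 -36.2547   0.378 ]
```

```bash
python3 -m inch '0.008 0 -0.004 0 -7 0 1;0.018 0 0 0 -14 0 1;0.026 0 0.006 1.2 -21 0.4 1;0.033 0 0.014 1.2 -28 0.4 1;0.037 0 0.022 1.2 -35 0.4 1;0.038 0 0.027 1.2 -36.3 0.4 1;0.038 0 0.0285 1.2 -36.3 0.4 1;0.038 0 0.0285 1.2 -36.3 0.4 1' >/dev/null; python3 lp.py air; python3 arc.py -20 0.102
```

```text
37.48 tilt -20.4 pa -20.9 rho 0.1016 y 0.0003 N -1.0 Ft -0.14 FtM -0.03 e -0.0009 Fy -0.1
shift [-0.0017  0.0003 -0.0004] rotvec [-0.0446  0.4169  0.0334]
```

```bash
python3 -m inch '-0.0015 0 0.003 0 0 0 1;-0.0015 0 0.006 0 0 0 1' >/dev/null; python3 lp.py push
python3 -m inch '-0.005 0 0.0045 0 2 0 1;-0.0085 0 0.0047 0 4 0 1;-0.012 0 0.005 0 6 0 1' >/dev/null; python3 lp.py pr
python3 -m inch '-0.0052 0 0.0045 0 2 0 1;-0.0087 0 0.0047 0 4 0 1;-0.0122 0 0.005 0 6 0 1' >/dev/null; python3 lp.py pr
python3 -m inch '-0.0055 0 0.0045 0 2 0 1;-0.009 0 0.0047 0 4 0 1;-0.0125 0 0.005 0 6 0 1' >/dev/null; python3 lp.py pr
python3 -m inch '-0.0055 0 0.0045 0 2 0 1;-0.009 0 0.0047 0 4 0 1;-0.0125 0 0.005 0 6 0 1' >/dev/null; python3 lp.py pr
```

```text
37.65 tilt -19.9 pa -20.6 rho 0.0994 y 0.0002 N 34.6 Ft -0.50 FtM 0.05 e -0.0013 Fy 3.6
37.90 tilt -13.1 pa -14.2 rho 0.0997 y 0.0001 N 17.4 Ft 2.38 FtM 2.79 e -0.0019 Fy 2.5
38.15 tilt -6.4 pa -7.7 rho 0.0998 y 0.0001 N 15.4 Ft 2.12 FtM 3.03 e -0.0022 Fy 2.5
38.40 tilt 0.3 pa -1.3 rho 0.0999 y 0.0001 N 15.0 Ft 3.67 FtM 3.46 e -0.0028 Fy 3.9
38.65 tilt 7.1 pa 4.7 rho 0.1000 y 0.0001 N 16.3 Ft 4.11 FtM 3.89 e -0.0041 Fy 3.4
```

```bash
python3 -m inch '-0.006 0 0.004 0 2 0 1;-0.0098 0 0.0042 0 4 0 1;-0.0135 0 0.0045 0 6 0 1' >/dev/null; python3 lp.py pr
python3 - <<'E'
from plant import *
import cv2
im=read_camera("scene"); cv2.imwrite("pics/s13f.png",im)
E
python3 lp.py hold
python3 -m inch '0.001 0 0.004 0 -3 0 1;0.004 0 0.0042 0 -5 0 1;0.0075 0 0.0045 0 -7 0 1' >/dev/null; python3 lp.py pf
python3 -m inch '0.003 0 0.004 0 -2 0 1;0.0065 0 0.0042 0 -4 0 1;0.01 0 0.0045 0 -6 0 1' >/dev/null; python3 lp.py pf
python3 scr.py pics/s13f.png | head -3
```

```text
38.90 tilt 13.8 pa 11.0 rho 0.1001 y 0.0001 N 15.3 Ft 4.65 FtM 4.48 e -0.0049 Fy 3.6
38.95 tilt 13.8 pa 12.0 rho 0.1000 y 0.0001 N 16.4 Ft -0.14 FtM 2.00 e -0.0031 Fy 2.3
39.20 tilt 7.0 pa 7.8 rho 0.0999 y 0.0000 N 16.3 Ft -3.08 FtM -3.72 e 0.0014 Fy 1.6
39.45 tilt 1.2 pa 1.9 rho 0.0998 y 0.0001 N 18.3 Ft -3.21 FtM -3.64 e 0.0013 Fy 2.3
pics/s13f.png
    (np.float32(8.55088), np.int64(30), np.float64(0.042), -0.0225, 1, -2)
    (np.float32(8.305878), np.int64(31), np.float64(0.042), -0.018, -2, -1)
```

```bash

python3 -m inch '0.0035 0 0.004 0 -2 0 1;0.007 0 0.0042 0 -4 0 1;0.0105 0 0.0045 0 -6 0 1' >/dev/null; python3 lp.py pf
python3 -m inch '0.0035 0 0.004 0 -2 0 1;0.007 0 0.0042 0 -4 0 1;0.0105 0 0.0045 0 -6 0 1' >/dev/null; python3 lp.py pf
python3 -m inch '0.0035 0 0.004 0 -2 0 1;0.007 0 0.0042 0 -4 0 1;0.0105 0 0.0045 0 -6 0 1' >/dev/null; python3 lp.py pf
python3 -m inch '0.0035 0 0.004 0 -2 0 1;0.007 0 0.0042 0 -4 0 1;0.0105 0 0.0045 0 -6 0 1' >/dev/null; python3 lp.py pf
python3 - <<'E'
from plant import *
import cv2
im=read_camera("scene"); cv2.imwrite("pics/s14f.png",im)
E
python3 scr.py pics/s14f.png | head -4
```

```text
39.70 tilt -4.6 pa -4.0 rho 0.0998 y 0.0001 N 17.2 Ft -3.22 FtM -4.27 e 0.0011 Fy 1.4
39.95 tilt -10.4 pa -9.6 rho 0.0997 y 0.0001 N 17.5 Ft -3.80 FtM -4.34 e 0.0013 Fy 2.1
40.20 tilt -16.2 pa -15.0 rho 0.0996 y 0.0001 N 17.4 Ft -4.95 FtM -4.59 e 0.0020 Fy 2.2
40.45 tilt -21.9 pa -20.2 rho 0.0996 y 0.0001 N 18.2 Ft -5.17 FtM -4.76 e 0.0030 Fy 1.3
pics/s14f.png
    (np.float32(9.943176), np.int64(0), np.float64(0.044000000000000004), -0.018, -2, -1)
    (np.float32(9.879929), np.int64(1), np.float64(0.042), -0.018, -2, -1)
    (np.float32(9.6604), np.int64(0), np.float64(0.044000000000000004), -0.018, -2, -2)
```

```bash
sed -i 's/^seg=\[/seg=[(37.8,38.92,127.6,-20.6,1),(39.1,40.5,127.6,-20.5,-1),/' fit4.py; cat >> fit4.py <<'E'
    print("clean")
    for s0 in (.0055,.008):
      for old in (True,False):
        r=least_squares(m4,[112,.36,.3,0,.2,.885,0],kwargs=dict(old=old,sel=lambda u:abs(u["rho"]*np.sin(u["pa"]-u["tilt"]))<s0),loss="soft_l1"); print(old,r.x,np.sqrt(np.diag(np.linalg.inv(r.jac.T@r.jac))),2*r.cost,len(r.fun))
E
python3 fit4.py
```

```text
28.23 sg -1 Th 112.2 tilt 24.5 N 9.5 e -0.0176 tauM -0.314 tauF -0.290
28.32 sg -1 Th 117.2 tilt 22.9 N 9.7 e -0.0233 tauM -0.378 tauF -0.365
28.40 sg -1 Th 121.9 tilt 21.1 N 9.9 e -0.0286 tauM -0.371 tauF -0.341
28.48 sg -1 Th 126.6 tilt 19.4 N 9.2 e -0.0337 tauM -0.394 tauF -0.464
30.12 sg 1 Th 117.7 tilt -8.8 N 8.6 e 0.0002 tauM 0.318 tauF 0.289
30.45 sg 1 Th 108.8 tilt -0.0 N 7.3 e 0.0006 tauM 0.372 tauF 0.295
30.70 sg 1 Th 102.9 tilt 7.0 N 15.0 e -0.0014 tauM 0.391 tauF 0.408
30.95 sg 1 Th 97.8 tilt 14.0 N 18.4 e -0.0048 tauM 0.438 tauF 0.459
31.20 sg 1 Th 93.7 tilt 21.2 N 23.8 e -0.0101 tauM 0.617 tauF 0.545
31.45 sg 1 Th 90.8 tilt 28.5 N 30.7 e -0.0179 tauM 0.695 tauF 0.585
34.22 sg -1 Th 126.0 tilt 6.7 N 23.5 e -0.0064 tauM -0.390 tauF -0.388
34.47 sg -1 Th 131.2 tilt 0.8 N 12.6 e -0.0051 tauM -0.498 tauF -0.399
34.72 sg -1 Th 137.1 tilt -5.1 N 11.0 e -0.0051 tauM -0.478 tauF -0.449
34.97 sg -1 Th 143.7 tilt -10.9 N 14.6 e -0.0065 tauM -0.470 tauF -0.386
35.22 sg -1 Th 150.1 tilt -16.7 N 14.9 e -0.0075 tauM -0.524 tauF -0.478
35.52 sg 1 Th 146.4 tilt -11.9 N 20.8 e -0.0064 ta
[... 1516 characters left out ...]
9   0.2367   0.       0.2154   0.8843  -0.    ] [2.5296 0.0118 0.0343 0.03   0.0088 0.01   0.0009] 52.3773760051384 52
clean
True [107.8869   0.3534   0.3076  -0.0268   0.2019   0.8847  -0.0005] [2.0224 0.0085 0.0183 0.0204 0.0047 0.0099 0.001 ] 151.44280696880585 148
False [107.4877   0.3531   0.3003  -0.       0.2101   0.8847  -0.0004] [2.0029 0.0128 0.0187 0.03   0.0084 0.01   0.001 ] 18.030685226543635 40
True [109.6446   0.348    0.2881  -0.0317   0.2014   0.8849  -0.0003] [2.1083 0.0085 0.0192 0.0207 0.0048 0.0099 0.001 ] 167.88811814159055 156
False [108.6309   0.3488   0.2541   0.       0.2123   0.8846  -0.0002] [2.4215 0.0124 0.0356 0.03   0.0088 0.01   0.001 ] 34.677381174180894 48
```

```bash
python3 -m inch '0 0 -0.015 0 0 0 1; 0 0 -0.03 0 2 0 -1;0 0 -0.04 0 4 0 -1;0 0 -0.04 0 6 0 -1;0 0 -0.04 0 6 0 -1;0 0 -0.04 0 6 0 -1;0 0 -0.04 0 6 0 -1' ;  python3 lp.py air; python3 arc.py -12 0.12;python3 arc.py -12 0.064
```

```text
clock: 41.08
position: [0.5966, -0.116, 0.2603]
eef_rot: [0.013, 0.99, 0.009, -0.139]
ft_force: [-0.3, 0.1, -0.4]
grip_width: 0.0721
41.08 tilt -16.0 pa -21.1 rho 0.1396 y 0.0009 N -0.4 Ft -0.17 FtM -0.04 e -0.0124 Fy 0.1
shift [-0.0207  0.0006  0.0194] rotvec [ 1.3309  3.9469 -0.3506]
shift [-0.0168 -0.0007  0.0752] rotvec [ 1.3309  3.9469 -0.3506]
```

```bash
python3 -m inch '-0.01 0.0006 0.002 1.3 4 -0.3 -1;-0.0205 0.0006 0.01 1.3 4 -0.3 -1;-0.0205 0.0006 0.02 1.3 4 -0.3 -1;-0.0195 0 0.04 1.3 4 -0.3 -1;-0.018 -0.0005 0.06 1.3 4 -0.3 -1;-0.0168 -0.0007 0.0752 1.3 4 -0.3 -1;-0.0168 -0.0007 0.0752 1.3 4 -0.3 -1;-0.0168 -0.0007 0.0752 1.3 4 -0.3 -1';  python3 lg.py air; python3 arc.py -12 0.064
python3 - <<'E'
from plant import *
import cv2
im=read_camera("scene"); cv2.imwrite("pics/s15f.png",im)
E
python3 scr.py pics/s15f.png | head -4
```

```text
clock: 41.75
position: [0.559, -0.1175, 0.1916]
eef_rot: [0.001, 0.994, 0.01, -0.106]
ft_force: [0.8, -0.0, 1.0]
grip_width: 0.0857
41.75 tilt -12.1 ga -11.6 rG 0.0818 tauF 0.046 tot 0.121 Frad 1.1
shift [ 0.0006  0.0002 -0.0012] rotvec [-0.03    0.1332 -0.0457]
pics/s15f.png
    (np.float32(9.520279), np.int64(3), np.float64(0.044000000000000004), -0.018, -2, -1)
    (np.float32(9.418022), np.int64(2), np.float64(0.042), -0.018, -2, -1)
    (np.float32(9.118591), np.int64(3), np.float64(0.042), -0.0225, 1, -2)
```

```bash
cat > scr2.py <<'E'
from scr import *
import sys
for n in sys.argv[1:]:
    im=cv2.imread(n); o=[]
    for pr in ((.044,-.018,-2,-1),(.042,-.018,-2,-1),(.043,-.0225,1,-2)):
        v=prof(im,*pr); s=np.sort(v,1)[:,1:5].mean(1); s=s-np.median(s); k=s.argmax(); ii=(np.arange(k-6,k+7))%60; w=np.clip(s[ii],0,None)**2
        o.append((k+(w*np.arange(-6,7)).sum()/w.sum())%60)
    print(n,np.round(o,1))
E
python3 scr2.py pics/scene0.png pics/s7f.png pics/s8f.png pics/s9f.png pics/s10f.png pics/s11f.png pics/s12f.png pics/s13f.png pics/s14f.png pics/s15f.png
```

```text
pics/scene0.png [53.2 53.3 53.6]
pics/s7f.png [22.9 23.1 22.9]
pics/s8f.png [59.2 58.5 58.8]
pics/s9f.png [25.3 26.  25.6]
pics/s10f.png [50.  50.  49.2]
pics/s11f.png [24.3 24.7 24. ]
pics/s12f.png [ 0.1  0.6 59.7]
pics/s13f.png [30.1 30.8 30.8]
pics/s14f.png [0.6 0.7 1.4]
pics/s15f.png [2.6 1.7 2.6]
```

```bash
python3 -m inch '0 0 -0.001 0 0 0 1;0 0 -0.001 0 0 0 1;0 0 -0.001 0 0 0 1;0 0 -0.001 0 0 0 1;0 0 -0.001 0 0 0 1;0 0 -0.001 0 0 0 1' 40;  python3 lg.py grip4
python3 -m inch '-0.0022 0 0 0 2 0 1;-0.0045 0 0.0002 0 4 0 1;-0.0067 0 0.0004 0 6 0 1;-0.0089 0 0.0006 0 8 0 1;-0.0111 0 0.001 0 10 0 1;-0.0133 0 0.0014 0 12 0 1;-0.0155 0 0.0019 0 14 0 1;-0.0155 0 0.0019 0 14 0 1;-0.0155 0 0.0019 0 14 0 1'; python3 lg.py r4
python3 - <<'E'
from plant import *
import cv2
im=read_camera("scene"); cv2.imwrite("pics/s16f.png",im)
E
python3 scr2.py pics/s16f.png
```

```text
clock: 42.3
position: [0.5608, -0.117, 0.1947]
eef_rot: [0.001, 0.995, 0.01, -0.103]
ft_force: [0.6, 4.2, 5.7]
grip_width: 0.0441
42.30 tilt -11.9 ga -12.3 rG 0.0853 tauF -0.044 tot -0.187 Frad 5.7
clock: 43.05
position: [0.5446, -0.1173, 0.1964]
eef_rot: [-0.0, 1.0, 0.01, 0.018]
ft_force: [-2.1, 0.4, 3.0]
grip_width: 0.0444
43.05 tilt 2.1 ga 1.7 rG 0.0855 tauF -0.169 tot -0.316 Frad 3.1
pics/s16f.png [48.9 49.7 49.1]
```

```bash
python3 -m inch '-0.0022 0 0 0 2 0 1;-0.0045 0 0.0002 0 4 0 1;-0.0067 0 0.0004 0 6 0 1;-0.0082 0 0.0006 0 7.4 0 1;-0.0082 0 0.0006 0 7.4 0 1;-0.0082 0 0.0006 0 7.4 0 1;-0.0082 0 0.0006 0 7.4 0 1'; python3 lg.py r4
python3 - <<'E'
from plant import *
import cv2
im=read_camera("scene"); cv2.imwrite("pics/s17f.png",im)
cv2.imwrite("pics/s17z.png",cv2.resize(im[125:405,130:410],None,fx=2.1,fy=2.1)); cv2.imwrite("pics/t17.png",read_camera("top"))
E
python3 scr2.py pics/s17f.png; python3 -c "
from plant import sensors;print(sensors.sense()['dq'],sensors.sense()['ft_force'])"
```

```text
clock: 43.68
position: [0.5366, -0.1175, 0.1958]
eef_rot: [-0.001, 0.997, 0.01, 0.082]
ft_force: [-3.5, 0.5, 6.2]
grip_width: 0.044
43.68 tilt 9.4 ga 8.8 rG 0.0855 tauF -0.212 tot -0.100 Frad 6.7
pics/s17f.png [42.2 42.3 43.2]
[8.00891186e-04 1.78438183e-03 1.60892467e-03 1.52732760e-03
 7.75613560e-05 5.18853345e-04] [-3.89138553  1.65226139  5.29132431]
```

View pics/s17z.png

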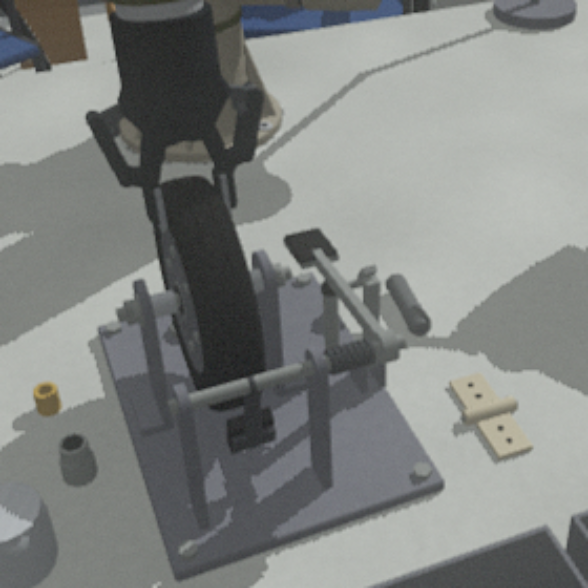

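View pics/t17.png

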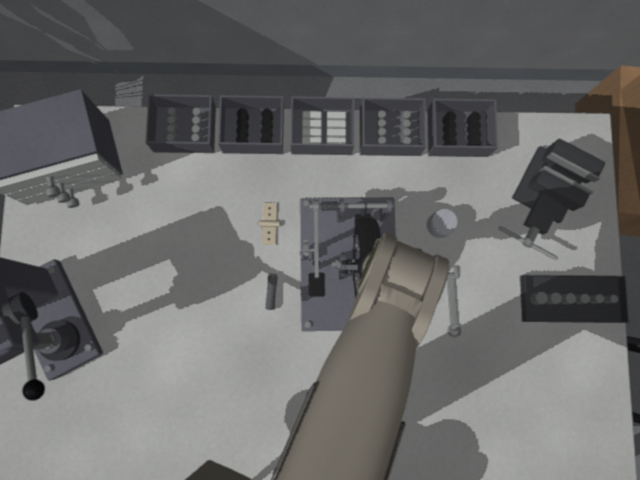

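```bash
python3 -m inch '0 0 0 0 0 0 1;0 0 0 0 0 0 1;0 0 0 0 0 0 1;0 0 0 0 0 0 1' 40; python3 lg.py end; python3 - <<'E'
from plant import *
import cv2
cv2.imwrite("pics/s18f.png",read_camera("scene"))
E
python3 scr2.py pics/s18f.png
```

```text
clock: 44.12
position: [0.5367, -0.1175, 0.1958]
eef_rot: [-0.001, 0.997, 0.01, 0.081]
ft_force: [-2.8, 1.9, 5.7]
grip_width: 0.0445
44.12 tilt 9.3 ga 8.6 rG 0.0855 tauF -0.160 tot -0.017 Frad 6.1
pics/s18f.png [42.3 43.  43.4]
```

```bash
python3 -c "
from plant import hand_in
print(hand_in())"
```

```text
the job is handed in; nothing more can be done
None
```

I latched the brake off, found the heavy side and turned it to the bottom. I handed in at about 44 s with the wheel at rest and the tyre gripped at 40 N.

- **Brake:** I pressed the pedal to its stop, at about 18 N, and let go. It stayed down in every later picture, with the shoe clear of the tyre.
- **Heavy side:** I stroked and turned the wheel both ways. Forward is the top of the wheel moving away from the robot. The two directions take equal effort about 110° forward of where the wheel started. Short of that point turning forward is easier, and past it turning back is easier, so it is the bottom and not the top.
- **Final position:** The rim screws show the wheel about 110° from its start (reading 42.3–43.4 against a target of 42). It did not move over the last checks.
- **Loose parts:** In the last pictures the loose parts I could make out looked to be where they lay. The arm hid part of the top view, and I did not check every part by measurement.

**What did not agree:**
- **Estimates of the bottom:** The clean strokes gave 107–110° and all the data together 110–113°. The early grip-only readings were too noisy to use alone: 109–117° for most subsets, 148° for one. I would trust the result to about ±3–4°.
- **Trial moves:** One far-side tilt ran out of arm reach and read 1.263 rad on joint 3, against the 1.26 listed. One practice pass in the air drifted off its path and may have brushed the tyre. Two fingertip touches on the tread pressed with 53–60 N, read at the wrist. After the drift I took the wheel angle from the screws instead.

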